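# Nest the pastry pans and put the cutting templates away

### The arm

A 6-joint arm with a two-finger parallel gripper is mounted at the origin on the work surface. World frame = base frame: x ahead of the robot, y to its left, z up, the work surface at z = 0. Lengths are in mm, angles in rad, forces in N, time in s.
With the tool pointing down it reaches from about 350 to 775 mm from the base axis. Payload 7.3 kg.
Tool frame: the origin (TCP) lies at the very end of the fingers, on their centre line; the grasp point (between the pads) lies 19 mm behind it; z points along the fingers, y is the line along which they close (so a half turn about z gives the same grasp; the last joint's range is limited). The gripper opens to 92 mm and grips with 3 to 60 N. Pads are 19 mm wide; open, the fingers measure 130 mm over their backs; the gripper's body (75 mm by 190 mm) begins 47 mm behind the grasp point.
Start: joints at [1.171, 0.342, 1.524, -0, 1.275, -0.146], TCP at [131.803, 508.205, 226.741] pointing down, gripper open.
Joint ranges: [-2.53, 2.53], [-0.77, 2.02], [0.04, 2.7], [-1, 4.14], [0.28, 2.66], [-3.11, 3.11]. Speed limits (rad/s): [2.57, 2.57, 3.14, 3.14, 3.14, 3.14].

### API

Orientations are given as [roll, pitch, yaw] about the fixed x, y, z axes, in that order (R = Rz(yaw) Ry(pitch) Rx(roll)).
In Python, from plant import bot gives the robot as it stands.
- The arm moves only by the tool jog_arm, never from a script. Its argument "targets" is a list of rows, each an object with "xyz": the shift along the tool's x, y, z as a fraction of full scale, a list of three; "spin": the turn about the tool's z as a fraction of full scale. In form: [{"xyz": [x, y, z], "spin": spin}, ...]. A call has exactly 10 rows; each row shifts and turns the commanded pose from where the row before left it, along the tool's axes as they then stand; what a row does not reach is not made up. Full scale, the value 1, is 80 mm for a shift and 0.1 rad for a turn. A row lasts 1/8 s, in which the tool goes at most 62.5 mm and 10.7 degrees, less where a joint would pass 70% of its speed; a pose out of reach is approached as far as the arm can. A call with a number of a shift or a turn outside -1 to 1 is refused whole. A call with a gripper value outside its range is refused whole. "gripper" is the opening in per cent of the stroke, from 0 (shut) to 100 (fully open), set as the call begins (left out, the last holds). The fingers move at their own pace and stop on an object; the grip force is fixed at half the most. Time passes only in rows, so rows that do not move let the fingers close, or fill a call up. It gives the time, the measured TCP pose, the force, the opening and the grip force at its end, in the units of the state.
- bot.get_obs(): the state, without advancing time (a new reading comes with each control period).
- bot.capture(name): name is "side" or "top"; returns the picture (384x512x3 uint8, blue, green, red); there is no depth.
- bot.get_calibration(name): a dict with "vfov" (degrees; the focal length in pixels is half the picture's height over the tangent of half this angle, whatever the lens; pixels are square), "cx", "cy" (the principal point, pixels), "eye" and "rotation" of the camera in the world. Camera axes: x right, y down, z forward; pixel columns grow to the right and rows downward; lengths in mm; the calibration is good to about 2 mm. A picture is of the moment at which its call begins. get_calibration takes no time and is no camera call.
- bot.close_job(): hands the job in; it is judged then, once.
The state is a dict: "time": time; "joint_positions": joint angles; "dq": joint speeds; "tau": joint torques, N m; "tool_pos": TCP position; "tcp_rot": TCP orientation; "contact_force": force on the tool from outside, world axes, zero at the start; "moment": the same for the moment, N m; "grip_width": finger opening in mm; "finger_force": force on a finger pad.
Only numpy, scipy, OpenCV 4.12 (cv2) and the standard library are available. Lean on these libraries where they do the work, as an engineer would, in place of code of your own. Each camera call takes 0.05 s, during which the arm holds its last target. There are 200 camera calls.

### The job

Tidy the decorating bench: set the largest pan on the round wooden board, centred so that it does not overhang, and nest the other pans that are there into it from large to small, each standing level on the base of the one around it. Gather every hexagonal cutting template lying flat inside the smallest pan, so that the finished nest stands on the board with all templates in it, and leave the jar and the brush pot where they are.

Things in the scene. Friction and masses are not known exactly. Their poses are not given: they have to be found in the camera images.
- board: Fixed round brown wooden cake board lying on the steel table, 170 mm across, 8 mm thick. Origin: centre of its underside, on the table; z up. Nested, each pan rests on the base of the next larger, 7 mm of play all round between neighbouring sizes, rims about level; grip tabs stay above the rims, but tabs turned to the same side leave no room for fingers.
- pan_a: Round open metal pan (largest, always there), 140 mm across outside and 134 inside at the rim, wall 3 mm, base 134 mm across and 5 thick, rim 50 mm high, 0.3 kg. Black upright grip tab on the rim, 10 mm thick radially, 26 wide, top 34 mm above the rim, centred 70 mm from the axis on the pan's own -x side, at first towards the robot. Origin: centre of the underside; z up through the mouth.
- pan_b: Round open metal pan (second, may be absent), 120 mm across outside and 114 inside at the rim, wall 3 mm, base 114 mm across and 5 thick, rim 45 mm high, 0.24 kg. Black upright grip tab on the rim, 10 mm thick radially, 26 wide, top 34 mm above the rim, centred 60 mm from the axis on the pan's own -x side, at first towards the robot. Origin: centre of the underside; z up through the mouth.
- pan_c: Round open metal pan (third, may be absent), 100 mm across outside and 94 inside at the rim, wall 3 mm, base 94 mm across and 5 thick, rim 40 mm high, 0.18 kg. Black upright grip tab on the rim, 10 mm thick radially, 26 wide, top 34 mm above the rim, centred 50 mm from the axis on the pan's own -x side, at first towards the robot. Origin: centre of the underside; z up through the mouth.
- pan_d: Round open metal pan (smallest, always there), 80 mm across outside and 74 inside at the rim, wall 3 mm, base 74 mm across and 5 thick, rim 35 mm high, 0.13 kg. Black upright grip tab on the rim, 10 mm thick radially, 26 wide, top 34 mm above the rim, centred 40 mm from the axis on the pan's own -x side, at first towards the robot. Origin: centre of the underside; z up through the mouth.
- template1: Flat hexagonal black plastic cutting template, 52 mm across flats, 60 mm across corners, 6 mm thick, about 25 g; it may be absent. Origin: centre of its underside; z is normal to the plate; its own x axis is square to one pair of flats (the other flats at 60 degree steps). Starts lying flat on the table, in the row nearer the robot.
- template2: Flat hexagonal black plastic cutting template, 52 mm across flats, 60 mm across corners, 6 mm thick, about 25 g; it may be absent. Origin: centre of its underside; z is normal to the plate; its own x axis is square to one pair of flats (the other flats at 60 degree steps). Starts lying flat on the table, in the row nearer the robot.
- template3: Flat hexagonal black plastic cutting template, 52 mm across flats, 60 mm across corners, 6 mm thick, about 25 g; it may be absent. Origin: centre of its underside; z is normal to the plate; its own x axis is square to one pair of flats (the other flats at 60 degree steps). Starts lying flat on the table, in the row nearer the robot.
- template4: Flat hexagonal black plastic cutting template, 52 mm across flats, 60 mm across corners, 6 mm thick, about 25 g; it may be absent. Origin: centre of its underside; z is normal to the plate; its own x axis is square to one pair of flats (the other flats at 60 degree steps). Starts lying flat on the table, in the row nearer the robot.
- jar: Bystander: closed amber glass jar with orange cap, 76 mm across, 85 mm high, beyond the work. Origin: centre of the underside. Not to be moved.
- brush_pot: Bystander: white plastic pot 90 mm across and 90 mm high with brushes sticking up to about 135 mm, beyond the work. Origin: centre of the underside. Not to be moved.
Mind the look-alikes: they are no part of the job. Leave any purple look-alike of the template2 alone. Leave any turquoise look-alike of the template3 alone.

How it is judged (in metres and radians):
On the way, in this order (a step that is already met when the one before it is completed fails the run):
1. the largest pan stands level and central on the round board (horizontal distance between pan_a and board below 0.018 m and z of pan_a in the frame of board below 0.013 m and angle between pan_a's own z axis and vertical below 0.08 rad), for 0.2 s.
2. all other pans that are there are nested in it, level and fully down (all of step 1 and horizontal distance between pan_b and pan_a below 0.014 m and z of pan_b in the frame of pan_a below 0.011 m and angle between each of pan_b, pan_c, pan_d's own z axis and vertical below 0.08 rad and horizontal distance between pan_c and pan_a below 0.024 m and z of pan_c in the frame of pan_a below 0.016 m and horizontal distance between pan_d and pan_a below 0.034 m and z of pan_d in the frame of pan_a below 0.021 m), for 0.2 s.
At the end, for the whole second after the job is handed in: Largest pan level on the board, within 18 mm of its centre; the other pans present nested in it, fully down (within about 6 mm) and level within 0.08 rad; every template present inside the smallest pan, within 25 mm of its axis, below its rim, flat within 0.45 rad; all released and at rest (all of step 2 and horizontal distance between each of template1, template2, template3, template4 and pan_d below 0.025 m and z of template1 in the frame of pan_d between 0 and 0.036 m and (angle between template1's own z axis and vertical below 0.45 rad or angle between template1's own z axis and vertical above 2.69 rad) and z of template2 in the frame of pan_d between 0 and 0.036 m and (angle between template2's own z axis and vertical below 0.45 rad or angle between template2's own z axis and vertical above 2.69 rad) and z of template3 in the frame of pan_d between 0 and 0.036 m and (angle between template3's own z axis and vertical below 0.45 rad or angle between template3's own z axis and vertical above 2.69 rad) and z of template4 in the frame of pan_d between 0 and 0.036 m and (angle between template4's own z axis and vertical below 0.45 rad or angle between template4's own z axis and vertical above 2.69 rad) and linear speed of each of pan_a, pan_b, pan_c, pan_d, template1, template2, template3, template4 below 0.03 m/s); the robot touches nothing.
It fails at once if the jar is moved more than 30 mm (distance of jar from where it was at the start of the episode above 0.03 m).
It fails at once if the brush pot is moved more than 30 mm (distance of brush_pot from where it was at the start of the episode above 0.03 m).
Of pan_b, pan_c only 1 to 2 are there at a start; the rules pass over those that are not, and their reading is None.
Of template1, template2, template3, template4 only 3 to 4 are there at a start; the rules pass over those that are not, and their reading is None.
At some moment in a run one of template1, template2, template3, template4 may be knocked a few centimetres aside while the robot is not near it.
Once in a run the grip may slacken for a moment while it holds something.
It also fails if it takes over 208 s, if anything falls off the work surface, if the arm or the gripper's body presses on something with over 40 N, if the wrist force passes 120 N, or if a joint passes its speed limit or range.

## Working session

There is one attempt and no reset: what is moved stays moved. The work goes in short steps, Python scripts to look and compute and a tool call to move; the robot and the scene stay as the last step left them, time stands still between calls to the robot, and variables do not carry over. Pictures are saved under pics/ and viewed, at most 14 in all, crops included, and the job is handed in when it is done.

Besides the shell and the picture viewer there is one more tool, called after "Call:" as name(argument=value, ...) on one line, values as JSON. jog_arm: Moves the arm, as the interface text tells. Shift numbers are shares of 80 mm and turn numbers shares of 0.1 rad, none past 1 either way. Its arguments: {"type":"object","properties":{"targets":{"type":"array","items":{"type":"object","properties":{"xyz":{"type":"array","items":{"type":"number"}},"spin":{"type":"number"}}}},"gripper":{"type":"number"}},"required":["targets"]}

```bash
mkdir -p pics; ls
python3 - <<'E'
from plant import bot
import cv2
for n in("top","side"):
    im=bot.capture(n); cv2.imwrite(f"pics/{n}0.png",im)
    c=bot.get_calibration(n); print(n,c)
o=bot.get_obs(); print(o)
E
```

```text
pics
top {'vfov': 55.84369702319568, 'cx': 250.79089150989725, 'cy': 193.11289019415275, 'eye': array([512.20143607,   6.74960723, 920.71077597]), 'rotation': array([-3.11170177,  0.00355563, -1.5655614 ])}
side {'vfov': 49.830299172942404, 'cx': 259.0376128992061, 'cy': 187.68993863683187, 'eye': array([ 138.45567769, -659.82014473,  734.84863999]), 'rotation': array([-2.2968526 ,  0.02002398, -0.5763623 ])}
{'time': 0.1, 'joint_positions': array([ 1.17098270e+00,  3.42649837e-01,  1.52490415e+00,  1.21082153e-05,
        1.27538636e+00, -1.46020856e-01]), 'dq': array([-7.60722630e-04, -2.14983557e-03, -3.75254750e-03,  7.58261266e-05,
       -1.00779246e-03,  1.57039518e-03]), 'tau': array([ 2.04275493e-03, -4.32014287e+01, -2.44690937e+01,  7.19890511e-02,
        5.26491576e-02, -2.20265849e-05]), 'tool_pos': array([131.66299179, 507.86016986, 226.12217343]), 'tcp_rot': array([-3.14026099e+00, -2.07547750e-04,  2.88779621e+00]), 'contact_force': array([ 0.20018517,  0.00038871, -0.0633711 ]), 'moment': array([ 0.01269051,  0.00436669, -0.02979668]), 'finger_force': 0.0, 'grip_width': 91.9784673841668}
```

View pics/top0.png

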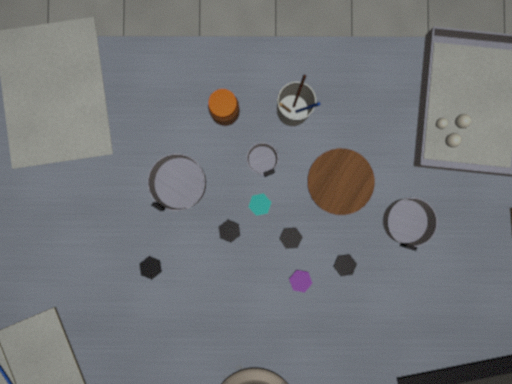

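View pics/side0.png

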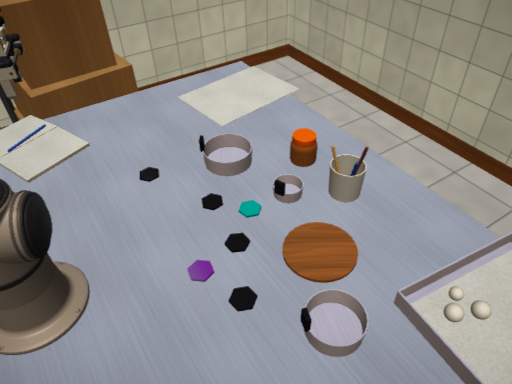

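Top view: pans at (180,183), (262,158) and (407,221), board at (341,181). Black hexagons at (229,231), (291,238), (345,265) and (150,268) fit the black templates. The purple one at (300,281) and the turquoise one at (260,205) are look-alikes, to be left alone. I'll confirm in an enlarged crop.

```bash
cat > h.py <<'E'
import numpy as np, cv2
from scipy.spatial.transform import Rotation as R
from plant import bot
def cal(n):
    c=bot.get_calibration(n); f=192/np.tan(np.radians(c['vfov']/2))
    return f,c['cx'],c['cy'],np.array(c['eye']),R.from_euler('xyz',c['rotation']).as_matrix()
def p2w(n,u,v,z):
    f,cx,cy,e,M=cal(n); d=M@np.array([(u-cx)/f,(v-cy)/f,1]); return (e+d*(z-e[2])/d[2])
def w2p(n,p):
    f,cx,cy,e,M=cal(n); q=M.T@(np.array(p)-e); return q[:2]/q[2]*f+[cx,cy]
def black(im,n='top',z=6,thr=50,amin=60,amax=900):
    g=im.max(axis=2); m=(g<thr).astype(np.uint8)
    k,l,s,c=cv2.connectedComponentsWithStats(m)
    out=[]
    for i in range(1,k):
        if amin<=s[i,4]<=amax: out.append((c[i].round(1),int(s[i,4]),p2w(n,*c[i],z)[:2].round(1)))
    return out
def snap(n,name):
    im=bot.capture(n); cv2.imwrite('pics/'+name,im); return im
E
python3 - <<'E'
from h import *
im=cv2.imread('pics/top0.png')
for b in black(im,amin=25): print(b)
c=cv2.resize(im[130:290,130:440],None,fx=2.5,fy=2.5,interpolation=cv2.INTER_CUBIC)
cv2.imwrite('pics/crop1.png',cv2.convertScaleAbs(c,alpha=1.5))
hsv=cv2.cvtColor(im,cv2.COLOR_BGR2HSV)
m=((hsv[...,0]<20)&(hsv[...,1]>90)).astype(np.uint8)
k,l,s,cc=cv2.connectedComponentsWithStats(m)
for i in range(1,k):
    if s[i,4]>300: print('board?',s[i],cc[i],p2w('top',*cc[i],8))
E
```

```text
(array([158.7, 205.7]), 57, array([506.6, 242.6]))
(array([407.7, 245.7]), 40, array([ 409.5, -384.6]))
(array([150.1, 267.2]), 307, array([351.9, 262.3]))
board? [208  89  31  36 864] [223.14583333 106.2349537 ] [759.82009474  81.49212487   8.        ]
board? [ 308  149   66   65 3389] [340.56919445 181.15874889] [ 570.78039152 -216.00563984    8.        ]
```

View pics/crop1.png

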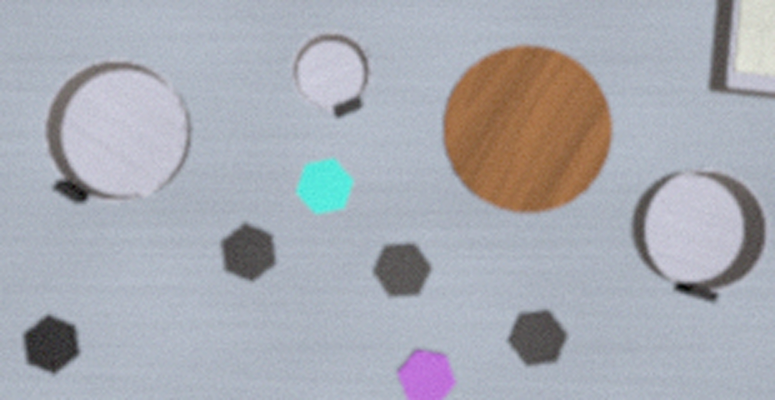

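The crop shows the left pan rim about 57 px across, which is pan_a (140 mm). The right pan is about 48 px, so pan_b, and the small one is pan_d, so pan_c is absent. All four black templates are present, plus the two coloured look-alikes.

```bash
cat > m.py <<'E'
from h import *
from scipy.optimize import minimize
def hull(n,pts): return cv2.convexHull(np.array([w2p(n,p) for p in pts],np.float32))
def tabpts(x,y,th,r,h,z0=0):
    c,s=np.cos(th),np.sin(th)
    return [[x+(r+a)*c-b*s,y+(r+a)*s+b*c,z0+z] for a in(-5,5) for b in(-13,13) for z in(h,h+34)]
def rim(x,y,r,h,z0=0): return [[x+r*np.cos(t),y+r*np.sin(t),z0+h] for t in np.linspace(0,2*np.pi,49)]
def fitpan(ims,x,y,th,r,h,z0=0,thr=75):
    # soft dark mask for tab + gradient along rim
    D={};G={}
    for n,im in ims.items():
        g=cv2.GaussianBlur(im,(3,3),0).max(axis=2).astype(float)
        D[n]=1/(1+np.exp((g-thr)/8)); 
        G[n]=cv2.GaussianBlur(np.hypot(cv2.Sobel(g,-1,1,0),cv2.Sobel(g,-1,0,1)),(5,5),0)
    def cost(p):
        c=0
        for n in ims:
            q=np.array([w2p(n,a) for a in rim(p[0],p[1],r,h,z0)[:-1]],np.float32)
            c-=np.minimum(cv2.remap(G[n],q[None,:,0],q[None,:,1],1),150).mean()/100
            m=np.zeros(D[n].shape,np.uint8)
            cv2.fillConvexPoly(m,(hull(n,tabpts(*p,r,h,z0))*16).astype(np.int32),1,shift=4)
            k=m>0; c-=2*(D[n][k].mean()-D[n][(cv2.dilate(m,np.ones((5,5)))>0)&~k].mean())
        return c
    best=None
    for dt in(-.2,0,.2):
        s=minimize(cost,[x,y,th+dt],method='Nelder-Mead',options=dict(initial_simplex=[[x,y,th+dt],[x+8,y,th+dt],[x,y+8,th+dt],[x,y,th+dt+.2]]))
        if best is None or s.fun<best.fun: best=s
    return best.x,best.fun
def overlay(ims,P,name,sc=4,w=60):
    rows=[]
    for n,im in ims.items():
        t=[]
        for (x,y,th,r,h,z0) in P:
            u,v=w2p(n,[x,y,z0+h]).astype(int); u0,v0=u-w//2,v-w//2
            pad=cv2.copyMakeBorder(im,w,w,w,w,0)[v0+w:v0+2*w,u0+w:u0+2*w]
            c=cv2.convertScaleAbs(cv2.resize(pad,None,fx=sc,fy=sc,interpolation=2),alpha=1.4)
            tr=lambda q:((q-[u0,v0]+.5)*sc*16).astype(np.int32).reshape(-1,1,2)
            cv2.polylines(c,[tr(np.array([w2p(n,a) for a in rim(x,y,r,h,z0)]))],True,(0,0,255),1,16,4)
            cv2.polylines(c,[tr(hull(n,tabpts(x,y,th,r,h,z0)))],True,(0,255,0),1,16,4); t.append(c)
        rows.append(np.hstack(t))
    cv2.imwrite('pics/'+name,np.vstack(rows))
def hexes(im,n,seeds,z=6,tol=90):
    g=im.max(axis=2); out=[]
    k,l,s,c=cv2.connectedComponentsWithStats((g<tol).astype(np.uint8))
    for u,v in seeds:
        i=l[int(v),int(u)]; cnt=max(cv2.findContours((l==i).astype(np.uint8),0,2)[0],key=cv2.contourArea)[:,0]
        w=np.array([p2w(n,*q,z)[:2] for q in cnt]); ctr=p2w(n,*c[i],z)[:2]
        d=w-ctr; a=np.arctan2(d[:,1],d[:,0]); rr=np.hypot(*d.T)
        ph=np.angle(np.sum((rr-rr.mean())*np.exp(6j*a)))/6  # corner direction
        out.append((ctr.round(1),round(float(ph+np.pi/6),3),int(s[i,4])))
    return out
E
python3 - <<'E'
from m import *
T={n:cv2.imread(f'pics/{n}0.png') for n in('top','side')}
P=[]
for (u,v),r,h,tu,tv in [((177.4,182.2),70,50,158,206),((409,222),60,45,408,245),((262.5,158.5),40,35,269,172.5)]:
    c=p2w('top',u,v,h); t=p2w('top',tu,tv,h+20); th=np.arctan2(*(t-c)[1::-1])
    s,f=fitpan(T,c[0],c[1],th,r,h); print(c[:2].round(1),round(th,2),'->',s.round(2),round(f,2)); P.append((*s,r,h,0))
overlay(T,P,'ov1.png')
for x in hexes(T['top'],'top',[(229,231),(291,238),(345,265),(150,267)]): print(x)
for x in hexes(T['side'],'side',[(212,201),(237,242),(243,298),(149,174)]): print(x)
E
```

```text
Traceback (most recent call last):
  File "m.py", line 26, in fitpan
    s=minimize(cost,[x,y,th+dt],method='Nelder-Mead',options=dict(initial_simplex=[[x,y,th+dt],[x+8,y,th+dt],[x,y+8,th+dt],[x,y,th+dt+.2]]))
  File "m.py", line 18, in cost
    q=np.array([w2p(n,a) for a in rim(p[0],p[1],r,h,z0)[:-1]],np.float32)
                ~~~^^^^^
  File "h.py", line 10, in w2p
    f,cx,cy,e,M=cal(n); q=M.T@(np.array(p)-e); return q[:2]/q[2]*f+[cx,cy]
                ~~~^^^
  File "h.py", line 5, in cal
    c=bot.get_calibration(n); f=192/np.tan(np.radians(c['vfov']/2))
ValueError: time passes only in moves, steps and waits
```

Too many calls to get_calibration, so I'll cache it.

```bash
sed -i 's/^def cal/from functools import lru_cache\n@lru_cache(None)\ndef cal/' h.py
cat > run1.py <<'E'
from m import *
T={n:cv2.imread(f'pics/{n}0.png') for n in('top','side')}
P=[]
for (u,v),r,h,tu,tv in [((177.4,182.2),70,50,158,206),((409,222),60,45,408,245),((262.5,158.5),40,35,269,172.5)]:
    c=p2w('top',u,v,h); t=p2w('top',tu,tv,h+20); th=np.arctan2(*(t-c)[1::-1])
    s,f=fitpan(T,c[0],c[1],th,r,h); print(c[:2].round(1),round(th,2),'->',s.round(2),round(f,2)); P.append((*s,r,h,0))
overlay(T,P,'ov1.png')
for x in hexes(T['top'],'top',[(229,231),(291,238),(345,265),(150,267)]): print(x)
for x in hexes(T['side'],'side',[(212,201),(237,242),(243,298),(149,174)]): print(x)
E
python3 run1.py
```

```text
[563.6 186.9] 2.52 -> [566.08 186.49   2.58] -4.7
[ 470.7 -371.4] 2.93 -> [ 472.2  -378.59    2.87] -4.68
[623.7 -18.2] -2.74 -> [623.64 -19.93  -2.75] -4.49
(array([445.1,  64.5]), 0.689, 353)
(array([428.5, -89.9]), 0.072, 347)
(array([ 361.2, -226.1]), 0.098, 375)
(array([351.8, 262.4]), 0.672, 380)
(array([444.7,  60.7]), 0.677, 265)
(array([427.7, -94. ]), 0.094, 361)
(array([ 360.2, -230. ]), 0.161, 511)
(array([351.9, 258.3]), 0.719, 217)
```

View pics/ov1.png

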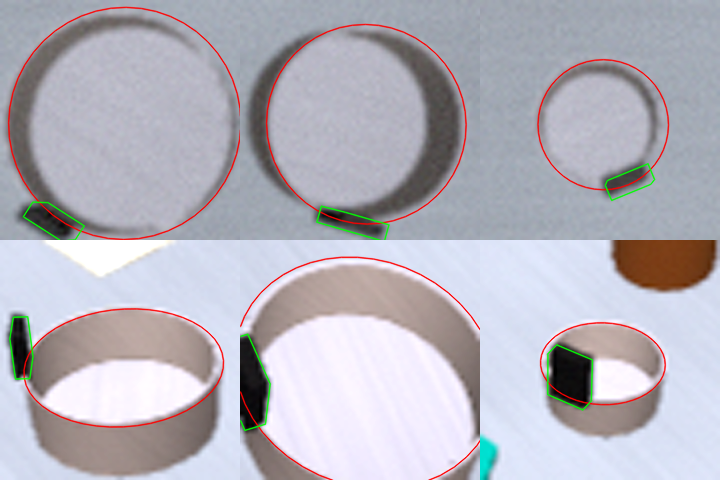

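Overlay: side-view rims and tabs fit well, and the top view is off by about 1 px. The two cameras disagree by about 4 mm in y, so I'll average them. Pan_a is at (566,186), pan_b at (472,-379) and pan_d at (624,-20).

```bash
cat > plan.py <<'E'
from h import *
import sys
def plan(x=None,y=None,z=None,th=None,yaw=None):
    """th: tab direction (tool y along it). prints spin units and shift units after spin"""
    o=bot.get_obs(); p=o['tool_pos']; y0=o['tcp_rot'][2]; q=o['joint_positions']
    yw=y0
    if yaw is not None: yw=yaw
    if th is not None:
        q1=np.arctan2(y,x)
        c=[th+s*np.pi/2+k*np.pi*2 for s in(-1,1) for k in(-1,0,1)]
        c=[a for a in c if abs(q1+1.571-a)<2.7]; 
        yw=min(c,key=lambda a:abs((q1+1.571-a)-q[5]))
        q6=q1+1.571-yw; sp=(q6-q[5])-(q1-q[0])
    else: sp=-((yw-y0+np.pi)%(2*np.pi)-np.pi)
    d=np.array([p[0] if x is None else x,p[1] if y is None else y,p[2] if z is None else z])-p
    c,s=np.cos(yw),np.sin(yw)
    sh=np.array([d[0]*c+d[1]*s,d[0]*s-d[1]*c,-d[2]])/80
    print('t',round(o['time'],2),'pos',p.round(1),'rot',o['tcp_rot'].round(3),'w',round(o['grip_width'],1),'F',o['contact_force'].round(1),round(o['finger_force'],1))
    print('spin units',round(sp/.1,2),'yaw',round(yw,3),'shift units',sh.round(3))
def tab(x,y,th,r): return x+r*np.cos(th),y+r*np.sin(th)
E
python3 - <<'E'
from plan import *
im=cv2.imread('pics/side0.png'); hsv=cv2.cvtColor(im,cv2.COLOR_BGR2HSV)
m=((hsv[...,0]<20)&(hsv[...,1]>90)).astype(np.uint8)
m[:220]=0; m[285:]=0; m[:,:270]=0
q=np.argwhere(m)[:,::-1]; w=np.array([p2w('side',*a,8)[:2] for a in q]); print('board side',(w.min(0)+w.max(0))/2, w.max(0)-w.min(0),len(q))
plan(*tab(566,186.5,2.58,70),57,th=2.58)
E
```

```text
board side [ 570.33227534 -219.2621259 ] [171.54111154 171.19684894] 3541
t 0.1 pos [131.7 507.9 226.1] rot [-3.14  -0.     2.888] w 92.0 F [ 0.2  0.  -0.1] 0.0
spin units 18.79 yaw 1.009 shift units [-0.509  5.86   2.114]
```

Call:
jog_arm(targets=[{"xyz": [0,0,0],"spin": 1},{"xyz": [0,0,0],"spin": 1},{"xyz": [0,0,0],"spin": 1},{"xyz": [0,0,0],"spin": 1},{"xyz": [0,0,0],"spin": 1},{"xyz": [0,0,0],"spin": 1},{"xyz": [0,0,0],"spin": 1},{"xyz": [0,0,0],"spin": 1},{"xyz": [0,0,0],"spin": 1},{"xyz": [0,0,0],"spin": 1}], gripper=40)

```text
time: 1.35
tool_pos: [131.7, 508.0, 226.3]
tcp_rot: [-3.141, 0.001, 1.885]
contact_force: [0.4, 0.6, 0.1]
grip_width: 36.7
finger_force: 0.0
```

Call:
jog_arm(targets=[{"xyz": [0,0,0.1],"spin": 1},{"xyz": [0,0,0.1],"spin": 1},{"xyz": [0,0,0.1],"spin": 1},{"xyz": [0,0,0.1],"spin": 1},{"xyz": [0,0,0.1],"spin": 1},{"xyz": [0,0,0.1],"spin": 1},{"xyz": [0,0,0.1],"spin": 1},{"xyz": [0,0,0.1],"spin": 1},{"xyz": [0,0,0.1],"spin": 0.8},{"xyz": [0,0,0.1],"spin": 0}])

```text
time: 2.6
tool_pos: [131.7, 508.0, 146.1]
tcp_rot: [3.141, 0.001, 1.009]
contact_force: [-0.6, 0.9, -0.6]
grip_width: 36.5
finger_force: 0.0
```

Call:
jog_arm(targets=[{"xyz": [-0.05,0.58,0],"spin": 0},{"xyz": [-0.05,0.58,0],"spin": 0},{"xyz": [-0.05,0.58,0],"spin": 0},{"xyz": [-0.05,0.58,0],"spin": 0},{"xyz": [-0.05,0.58,0],"spin": 0},{"xyz": [-0.05,0.58,0],"spin": 0},{"xyz": [-0.05,0.58,0],"spin": 0},{"xyz": [-0.05,0.58,0],"spin": 0},{"xyz": [-0.05,0.58,0],"spin": 0},{"xyz": [-0.05,0.58,0],"spin": 0}])

```text
time: 3.85
tool_pos: [503.9, 225.6, 146.4]
tcp_rot: [-3.141, 0.0, 1.01]
contact_force: [1.0, 0.5, 0.2]
grip_width: 36.8
finger_force: 0.0
```

Run:
```python
from plan import *
plan(*tab(566,186.5,2.58,70),57,th=2.58)
A=snap('top','t1.png');B=snap('side','s1.png')
u,v=w2p('top',[507,224,80]).astype(int);a,b=w2p('side',[507,224,80]).astype(int)
f=lambda im,u,v:cv2.resize(im[max(v-45,0):v+45,max(u-60,0):u+60],(480,360),interpolation=2)
cv2.imwrite('pics/c2.png',np.hstack([f(A,u,v)[:, :400],f(B,a,b)[:, :400]]))
```

```text
t 3.85 pos [503.9 225.6 146.4] rot [-3.141  0.     1.01 ] w 36.8 F [1.  0.5 0.2] 0.0
spin units 0.01 yaw 1.009 shift units [-0.     0.043  1.118]
```

View pics/c2.png

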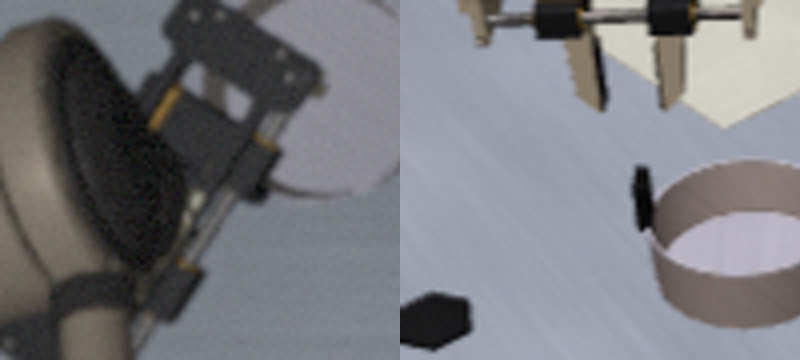

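The side crop shows the open fingers straddling the tab at (642,200) from above, so I'll descend and grip.

Call:
jog_arm(targets=[{"xyz": [0,0.04,0.16],"spin": 0},{"xyz": [0,0,0.16],"spin": 0},{"xyz": [0,0,0.16],"spin": 0},{"xyz": [0,0,0.16],"spin": 0},{"xyz": [0,0,0.16],"spin": 0},{"xyz": [0,0,0.16],"spin": 0},{"xyz": [0,0,0.15],"spin": 0},{"xyz": [0,0,0],"spin": 0},{"xyz": [0,0,0],"spin": 0},{"xyz": [0,0,0],"spin": 0}])

```text
time: 5.2
tool_pos: [505.9, 225.1, 58.5]
tcp_rot: [3.141, -0.001, 1.008]
contact_force: [0.4, -0.1, -0.5]
grip_width: 37.3
finger_force: 0.0
```

Call:
jog_arm(targets=[{"xyz": [0,0,0],"spin": 0},{"xyz": [0,0,0],"spin": 0},{"xyz": [0,0,0],"spin": 0},{"xyz": [0,0,0],"spin": 0},{"xyz": [0,0,0],"spin": 0},{"xyz": [0,0,0],"spin": 0},{"xyz": [0,0,0],"spin": 0},{"xyz": [0,0,-0.05],"spin": 0},{"xyz": [0,0,-0.05],"spin": 0},{"xyz": [0,0,0],"spin": 0}], gripper=0)

```text
time: 6.45
tool_pos: [505.5, 225.1, 66.1]
tcp_rot: [3.142, -0.0, 1.008]
contact_force: [-0.5, -0.4, -3.5]
grip_width: 9.4
finger_force: 30.0
```

Call:
jog_arm(targets=[{"xyz": [0,0,-0.1],"spin": 0},{"xyz": [0,0,-0.15],"spin": 0},{"xyz": [0,0,-0.15],"spin": 0.3},{"xyz": [0,0,-0.15],"spin": 0.4},{"xyz": [0,0,-0.15],"spin": 0.6},{"xyz": [0,0,-0.15],"spin": 0.6},{"xyz": [0,0,-0.15],"spin": 0.5},{"xyz": [0,0,-0.1],"spin": 0.4},{"xyz": [0,0,0],"spin": 0.3},{"xyz": [0,0,0],"spin": 0}])

```text
time: 7.7
tool_pos: [505.4, 225.0, 154.0]
tcp_rot: [-3.141, -0.0, 0.697]
contact_force: [-0.3, 0.0, -4.3]
grip_width: 9.9
finger_force: 30.0
```

Call:
jog_arm(targets=[{"xyz": [-0.1,0.13,0],"spin": 0},{"xyz": [-0.2,0.26,0],"spin": 0},{"xyz": [-0.3,0.4,0],"spin": 0},{"xyz": [-0.38,0.5,0],"spin": 0},{"xyz": [-0.42,0.55,0],"spin": 0},{"xyz": [-0.42,0.55,0],"spin": 0},{"xyz": [-0.38,0.5,0],"spin": 0},{"xyz": [-0.3,0.4,0],"spin": 0},{"xyz": [-0.25,0.34,0],"spin": 0},{"xyz": [-0.19,0.25,0],"spin": 0}])

```text
time: 8.95
tool_pos: [523.9, -166.3, 153.5]
tcp_rot: [-3.141, 0.001, 0.697]
contact_force: [-0.3, -0.2, -3.7]
grip_width: 9.9
finger_force: 30.0
```

Call:
jog_arm(targets=[{"xyz": [0,0,0],"spin": 0},{"xyz": [0,0,0],"spin": 0},{"xyz": [0,0,0],"spin": 0},{"xyz": [0,0,0],"spin": 0},{"xyz": [0,0,0],"spin": 0},{"xyz": [0,0,0],"spin": 0},{"xyz": [0,0,0],"spin": 0},{"xyz": [0,0,0],"spin": 0},{"xyz": [0,0,0],"spin": 0},{"xyz": [0,0,0],"spin": 0}])

```text
time: 10.2
tool_pos: [524.8, -164.0, 153.9]
tcp_rot: [-3.142, -0.0, 0.698]
contact_force: [0.1, 1.1, -2.9]
grip_width: 10.0
finger_force: 30.0
```

Run:
```python
from plan import *
plan(525.4,-164.2,67)
B=snap('side','s2.png')
cv2.imwrite('pics/c3.png',cv2.resize(B[100:340,180:500],(800,600),interpolation=2))
```

```text
t 10.2 pos [ 524.8 -164.   153.9] rot [-3.142 -0.     0.698] w 10.0 F [ 0.1  1.1 -2.9] 30.0
spin units -0.0 yaw 0.698 shift units [0.004 0.007 1.086]
```

View pics/c3.png

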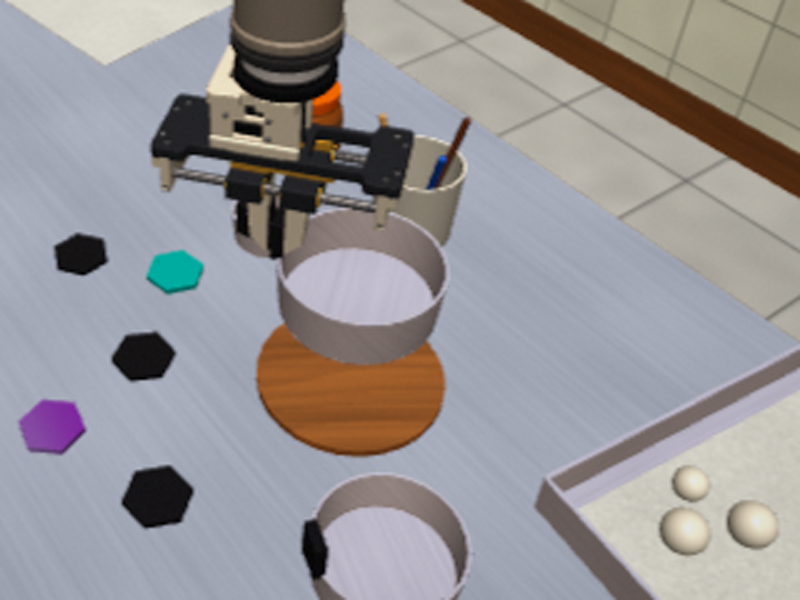

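Pan_a is held level above the board, so I'll lower and release.

Call:
jog_arm(targets=[{"xyz": [0,0,0.15],"spin": 0},{"xyz": [0,0,0.2],"spin": 0},{"xyz": [0,0,0.2],"spin": 0},{"xyz": [0,0,0.15],"spin": 0},{"xyz": [0,0,0.1],"spin": 0},{"xyz": [0,0,0.1],"spin": 0},{"xyz": [0,0,0.08],"spin": 0},{"xyz": [0,0,0.06],"spin": 0},{"xyz": [0,0,0.03],"spin": 0},{"xyz": [0,0,0.02],"spin": 0}])

```text
time: 11.5
tool_pos: [524.9, -164.0, 66.7]
tcp_rot: [3.141, -0.0, 0.698]
contact_force: [0.1, 0.8, -3.6]
grip_width: 9.6
finger_force: 30.0
```

Call:
jog_arm(targets=[{"xyz": [0,0,0],"spin": 0},{"xyz": [0,0,0],"spin": 0},{"xyz": [0,0,0],"spin": 0},{"xyz": [0,0,0],"spin": 0},{"xyz": [0,0,0],"spin": 0},{"xyz": [0,0,-0.1],"spin": 0},{"xyz": [0,0,-0.2],"spin": 0},{"xyz": [0,0,-0.3],"spin": 0},{"xyz": [0,0,-0.3],"spin": 0},{"xyz": [0,0,-0.3],"spin": 0}], gripper=40)

```text
time: 12.75
tool_pos: [525.0, -164.0, 164.8]
tcp_rot: [3.14, -0.001, 0.698]
contact_force: [-0.2, 0.2, 0.4]
grip_width: 37.1
finger_force: 0.0
```

Run:
```python
from plan import *
plan(*tab(472,-379,2.87,60),130,th=2.87)
```

```text
t 12.75 pos [ 525.  -164.   164.8] rot [ 3.14e+00 -1.00e-03  6.98e-01] w 37.1 F [-0.2  0.2  0.4] 0.0
spin units -6.01 yaw 1.299 shift units [-2.766 -0.667  0.436]
```

Call:
jog_arm(targets=[{"xyz": [0,0,0],"spin": -1},{"xyz": [0,0,0],"spin": -1},{"xyz": [0,0,0],"spin": -1},{"xyz": [0,0,0],"spin": -1},{"xyz": [0,0,0],"spin": -1},{"xyz": [0,0,0],"spin": -1},{"xyz": [-0.4,-0.1,0],"spin": 0},{"xyz": [-0.5,-0.12,0],"spin": 0},{"xyz": [-0.5,-0.12,0],"spin": 0},{"xyz": [-0.5,-0.12,0],"spin": 0}])

```text
time: 14.0
tool_pos: [447.9, -301.6, 164.1]
tcp_rot: [3.14, 0.001, 1.298]
contact_force: [0.9, -0.1, -0.2]
grip_width: 36.6
finger_force: 0.0
```

Call:
jog_arm(targets=[{"xyz": [-0.5,-0.12,0],"spin": 0},{"xyz": [-0.36,-0.09,0],"spin": 0},{"xyz": [0,0,0],"spin": 0},{"xyz": [0,0,0],"spin": 0},{"xyz": [0,0,0],"spin": 0},{"xyz": [0,0,0],"spin": 0},{"xyz": [0,0,0],"spin": 0},{"xyz": [0,0,0],"spin": 0},{"xyz": [0,0,0],"spin": 0},{"xyz": [0,0,0],"spin": 0}])

```text
time: 15.25
tool_pos: [413.6, -362.1, 162.6]
tcp_rot: [-3.142, -0.0, 1.298]
contact_force: [-0.3, 0.5, -0.1]
grip_width: 37.1
finger_force: 0.0
```

Run:
```python
from plan import *
from m import *
plan(*tab(472,-379,2.87,60),52,th=2.87)
A=snap('top','t4.png');B=snap('side','s4.png')
s,f=fitpan({'top':A,'side':B},570,-218,2.27,70,50,8); print('a',s,f)
overlay({'top':A,'side':B},[(*s,70,50,8),(472,-379,2.87,60,45,0)],'ov4.png',w=75)
```

```text
t 15.25 pos [ 413.6 -362.1  162.6] rot [-3.142 -0.     1.298] w 37.1 F [-0.3  0.5 -0.1] 0.0
spin units -0.01 yaw 1.299 shift units [-0.008  0.01   1.383]
a [ 575.10917752 -211.11237695    2.30126488] -3.3422018458784883
```

View pics/ov4.png

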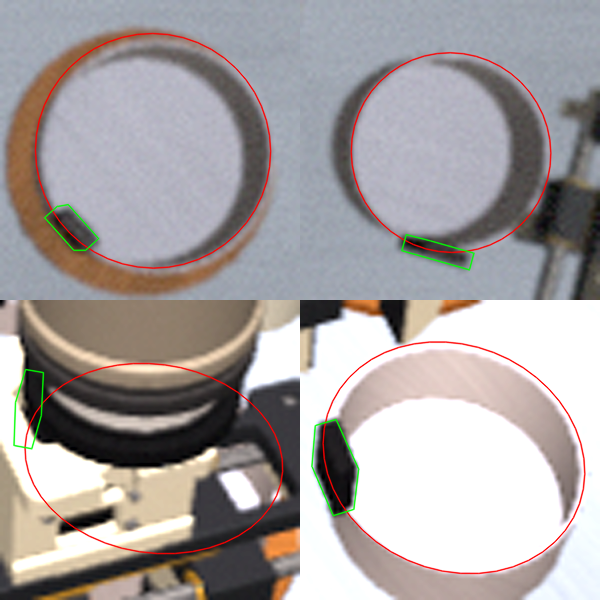

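Pan_a sits on the board in the top view with brown showing all round. The side view of it is blocked by the arm. I'll grip pan_b now.

Call:
jog_arm(targets=[{"xyz": [0,0.01,0.2],"spin": 0},{"xyz": [0,0,0.2],"spin": 0},{"xyz": [0,0,0.2],"spin": 0},{"xyz": [0,0,0.2],"spin": 0},{"xyz": [0,0,0.2],"spin": 0},{"xyz": [0,0,0.2],"spin": 0},{"xyz": [0,0,0.17],"spin": 0},{"xyz": [0,0,0],"spin": 0},{"xyz": [0,0,0],"spin": 0},{"xyz": [0,0,0],"spin": 0}])

```text
time: 16.6
tool_pos: [414.7, -362.7, 53.7]
tcp_rot: [3.14, 0.001, 1.298]
contact_force: [-0.0, -0.4, 0.1]
grip_width: 36.7
finger_force: 0.0
```

Call:
jog_arm(targets=[{"xyz": [0,0,0],"spin": 0},{"xyz": [0,0,0],"spin": 0},{"xyz": [0,0,0],"spin": 0},{"xyz": [0,0,0],"spin": 0},{"xyz": [0,0,0],"spin": 0},{"xyz": [0,0,0],"spin": 0},{"xyz": [0,0,0],"spin": 0},{"xyz": [0,0,0],"spin": 0},{"xyz": [0,0,0],"spin": 0},{"xyz": [0,0,0],"spin": 0}], gripper=0)

```text
time: 17.85
tool_pos: [414.6, -362.5, 53.2]
tcp_rot: [3.141, 0.0, 1.298]
contact_force: [1.5, -0.9, 2.8]
grip_width: 9.7
finger_force: 29.9
```

Run:
```python
from plan import *
from m import *
T=cv2.imread('pics/top0.png');S=cv2.imread('pics/side0.png');A=cv2.imread('pics/t4.png')
for a in [(566,186.5,2.58,70,50,0),(472,-379,2.87,60,45,0),(623.6,-20,-2.75,40,35,0)]: print('top0',fitpan({'top':T},*a),'side0',fitpan({'side':S},*a))
print('a now top',fitpan({'top':A},570,-218,2.27,70,50,8))
plan()
```

```text
top0 (array([566.04651093, 187.42809373,   2.55926006]), np.float64(-2.1819601904251993)) side0 (array([567.74099023, 187.67225642,   2.6282052 ]), np.float64(-2.629680607272558))
top0 (array([ 473.25575264, -376.26689046,    2.87268846]), np.float64(-2.288770089592979)) side0 (array([ 470.76279496, -380.64824985,    2.84061644]), np.float64(-2.621927484541957))
top0 (array([622.27789706, -15.86009306,  -2.67209425]), np.float64(-1.6885386604677175)) side0 (array([624.2919844 , -21.17550722,  -2.77193167]), np.float64(-2.9720043312649658))
a now top (array([ 572.43003247, -211.09943847,    2.30030947]), np.float64(-2.101543835189956))
t 17.85 pos [ 414.6 -362.5   53.2] rot [3.141 0.    1.298] w 9.7 F [ 1.5 -0.9  2.8] 29.9
spin units -0.0 yaw 1.298 shift units [ 0.  0. -0.]
```

Call:
jog_arm(targets=[{"xyz": [0,0,-0.06],"spin": 0},{"xyz": [0,0,-0.15],"spin": 0},{"xyz": [0,0,-0.2],"spin": -0.3},{"xyz": [0,0,-0.2],"spin": -0.4},{"xyz": [0,0,-0.2],"spin": -0.5},{"xyz": [0,0,-0.2],"spin": -0.5},{"xyz": [0,0,-0.15],"spin": -0.5},{"xyz": [0,0,-0.15],"spin": -0.33},{"xyz": [0,0,0],"spin": -0.2},{"xyz": [0,0,0],"spin": 0}])

```text
time: 19.1
tool_pos: [414.2, -362.1, 157.6]
tcp_rot: [-3.141, -0.001, 1.571]
contact_force: [0.2, -1.1, -2.1]
grip_width: 9.9
finger_force: 30.0
```

Call:
jog_arm(targets=[{"xyz": [0.1,0.07,0],"spin": 0},{"xyz": [0.2,0.13,0],"spin": 0},{"xyz": [0.3,0.2,0],"spin": 0},{"xyz": [0.35,0.22,0],"spin": 0},{"xyz": [0.35,0.22,0],"spin": 0},{"xyz": [0.3,0.2,0],"spin": 0},{"xyz": [0.15,0.1,0],"spin": 0},{"xyz": [0.09,0.06,0],"spin": 0},{"xyz": [0,0,0],"spin": 0},{"xyz": [0,0,0],"spin": 0}])

```text
time: 20.35
tool_pos: [510.1, -215.8, 157.8]
tcp_rot: [-3.141, 0.0, 1.57]
contact_force: [-0.3, 0.2, -2.3]
grip_width: 9.6
finger_force: 30.0
```

Run:
```python
from plan import *
from m import *
plan(511,-215,66.2,th=np.pi)
A=snap('top','t5.png');B=snap('side','s5.png')
cv2.imwrite('pics/c5.png',np.hstack([cv2.resize(A[130:250,280:420],None,fx=2.8,fy=2.8,interpolation=2),cv2.resize(B[180:300,260:400],None,fx=2.8,fy=2.8,interpolation=2)]))
print('b',fitpan({'side':B},571,-215,np.pi,60,45,105))
```

```text
t 20.35 pos [ 510.1 -215.8  157.8] rot [-3.141  0.     1.57 ] w 9.6 F [-0.3  0.2 -2.3] 30.0
spin units -0.01 yaw 1.571 shift units [0.01  0.012 1.146]
b (array([ 565.65752975, -213.10148557,    3.52164245]), np.float64(-1.5502535355968148))
```

View pics/c5.png

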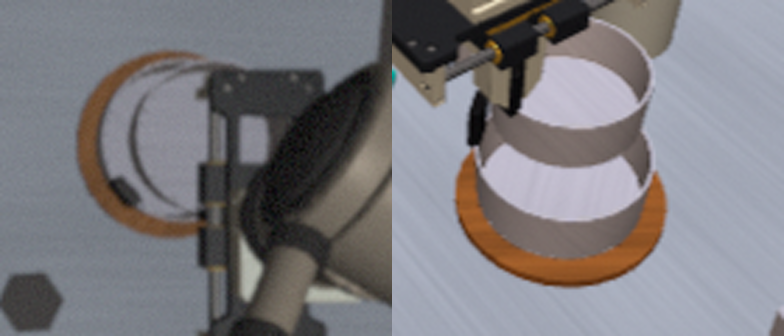

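Pan_b hovers over pan_a. The side view shows pan_a's rim from crop x 477 to 655 and its tab at (476,120), so I can fit it there.

Run:
```python
from plan import *
from m import *
B=cv2.imread('pics/s5.png')
for g in [(571,-215,2.28),(568,-218,2.28),(574,-212,2.3)]: print('a',fitpan({'side':B},*g,70,50,8))
for c in [(570,-217.6),(572,-213)]:
    q=np.array([w2p('side',a) for a in rim(*c,70,50,8)]); print(c,q[:,0].min(),q[:,0].max(),q[:,1].max(), (q[:,0].min()-260)*2.8+392,(q[:,0].max()-260)*2.8+392,(q[:,1].max()-180)*2.8)
```

```text
a (array([ 574.79291522, -214.40062511,    2.34283656]), np.float64(-2.638793923084677))
a (array([ 573.23146141, -216.29840964,    2.31989364]), np.float64(-2.6284717939046027))
a (array([ 574.11059248, -215.10553865,    2.32362265]), np.float64(-2.63211555473623))
(570, -217.6) 288.50819926573365 353.3339859157272 259.9341462524906 471.8229579440542 653.3351605640362 223.81560950697371
(572, -213) 288.010864273731 352.5578854864525 258.03312414334755 470.4304199664468 651.1620793620671 218.49274760137314
```

Call:
jog_arm(targets=[{"xyz": [0.03,0.03,0.15],"spin": 0},{"xyz": [0,0,0.2],"spin": 0},{"xyz": [0,0,0.15],"spin": 0},{"xyz": [0,0,0.1],"spin": 0},{"xyz": [0,0,0.1],"spin": 0},{"xyz": [0,0,0.1],"spin": 0},{"xyz": [0,0,0.1],"spin": 0},{"xyz": [0,0,0.1],"spin": 0},{"xyz": [0,0,0.05],"spin": 0},{"xyz": [0,0,0.04],"spin": 0}])

```text
time: 21.7
tool_pos: [512.8, -212.8, 70.5]
tcp_rot: [3.142, -0.0, 1.571]
contact_force: [-0.2, -0.3, -2.1]
grip_width: 10.1
finger_force: 30.0
```

Call:
jog_arm(targets=[{"xyz": [0,0,0.02],"spin": 0},{"xyz": [0,0,0.02],"spin": 0},{"xyz": [0,0,0],"spin": 0},{"xyz": [0,0,0],"spin": 0},{"xyz": [0,0,0],"spin": 0},{"xyz": [0,0,0],"spin": 0},{"xyz": [0,0,0],"spin": 0},{"xyz": [0,0,0],"spin": 0},{"xyz": [0,0,0],"spin": 0},{"xyz": [0,0,0],"spin": 0}])

```text
time: 22.95
tool_pos: [512.9, -212.8, 67.5]
tcp_rot: [3.141, 0.0, 1.571]
contact_force: [2.6, -1.6, -0.6]
grip_width: 9.6
finger_force: 29.9
```

Call:
jog_arm(targets=[{"xyz": [0,0,0],"spin": 0},{"xyz": [0,0,0],"spin": 0},{"xyz": [0,0,0],"spin": 0},{"xyz": [0,0,0],"spin": 0},{"xyz": [0,0,-0.1],"spin": 0},{"xyz": [0,0,-0.2],"spin": 0},{"xyz": [0,0,-0.3],"spin": 0},{"xyz": [0,0,-0.3],"spin": 0},{"xyz": [0,0,-0.3],"spin": 0},{"xyz": [0,0,0],"spin": 0}], gripper=40)

```text
time: 24.2
tool_pos: [514.0, -213.4, 166.4]
tcp_rot: [3.137, 0.003, 1.571]
contact_force: [0.7, 0.5, -0.4]
grip_width: 36.8
finger_force: 0.0
```

Run:
```python
from plan import *
from m import *
plan(*tab(623.5,-19.5,-2.74,40),130,th=-2.74)
```

```text
t 24.2 pos [ 514.  -213.4  166.4] rot [3.137e+00 3.000e-03 1.571e+00] w 36.8 F [ 0.7  0.5 -0.4] 0.0
spin units -4.01 yaw 1.972 shift units [1.696 1.708 0.455]
```

Call:
jog_arm(targets=[{"xyz": [0,0,0],"spin": -1},{"xyz": [0,0,0],"spin": -1},{"xyz": [0,0,0],"spin": -1},{"xyz": [0,0,0],"spin": -1},{"xyz": [0.2,0.2,0],"spin": 0},{"xyz": [0.35,0.35,0],"spin": 0},{"xyz": [0.4,0.4,0],"spin": 0},{"xyz": [0.4,0.4,0],"spin": 0},{"xyz": [0.25,0.26,0],"spin": 0},{"xyz": [0.1,0.1,0],"spin": 0}])

```text
time: 25.45
tool_pos: [585.8, -32.7, 162.8]
tcp_rot: [-3.141, -0.001, 1.973]
contact_force: [-0.1, 0.2, -0.1]
grip_width: 36.4
finger_force: 0.0
```

Call:
jog_arm(targets=[{"xyz": [0,0,0],"spin": 0},{"xyz": [0,0,0],"spin": 0},{"xyz": [0,0,0],"spin": 0},{"xyz": [0,0,0],"spin": 0},{"xyz": [0,0,0],"spin": 0},{"xyz": [0,0,0],"spin": 0},{"xyz": [0,0,0],"spin": 0},{"xyz": [0,0,0],"spin": 0},{"xyz": [0,0,0],"spin": 0},{"xyz": [0,0,0],"spin": 0}])

```text
time: 26.7
tool_pos: [585.8, -34.2, 163.5]
tcp_rot: [3.142, -0.0, 1.971]
contact_force: [0.4, 0.7, 0.6]
grip_width: 36.6
finger_force: 0.0
```

Run:
```python
from plan import *
from m import *
plan(*tab(623.5,-19.5,-2.74,40),43,th=-2.74)
T={'top':snap('top','t6.png'),'side':snap('side','s6.png')}
a=fitpan(T,572.5,-213.5,2.31,70,50,8); b=fitpan(T,572.5,-213.5,3.14,60,45,13); d=fitpan({'side':T['side']},623.5,-19.5,-2.74,40,35,0)
print(a,b,d)
overlay(T,[(*a[0],70,50,8),(*b[0],60,45,13),(*d[0],40,35,0)],'ov6.png',sc=3.5,w=75)
```

```text
t 26.7 pos [585.8 -34.2 163.5] rot [ 3.142 -0.     1.971] w 36.6 F [0.4 0.7 0.6] 0.0
spin units -0.01 yaw 1.972 shift units [-0.015  0.005  1.506]
(array([ 575.97979507, -211.8905855 ,    2.4265782 ]), np.float64(-3.0843909672656675)) (array([ 571.01891598, -209.52998317,    3.20834305]), np.float64(-4.590083838687971)) (array([624.28829274, -21.01849042,  -2.76948352]), np.float64(-2.9855134064771525))
```

View pics/ov6.png

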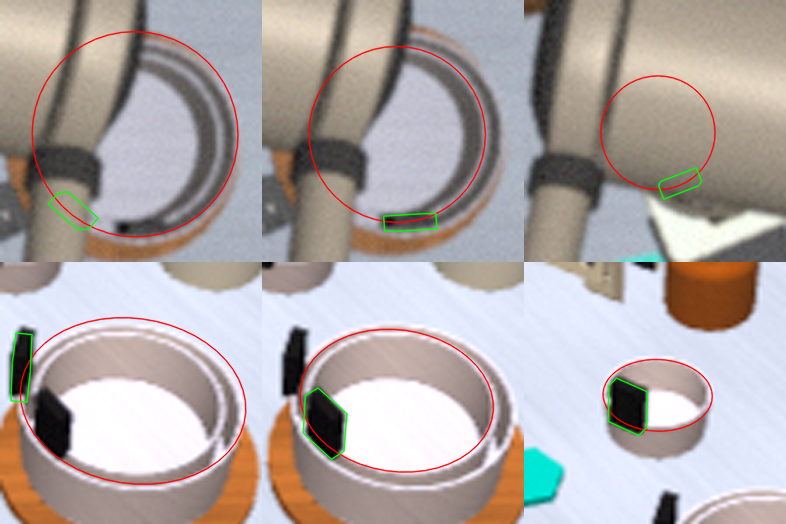

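The side crop shows pan_b nested level in pan_a on the board. Pan_d's tab matches the plan, so I'll grip it.

Call:
jog_arm(targets=[{"xyz": [-0.01,0,0.25],"spin": 0},{"xyz": [0,0,0.25],"spin": 0},{"xyz": [0,0,0.25],"spin": 0},{"xyz": [0,0,0.25],"spin": 0},{"xyz": [0,0,0.2],"spin": 0},{"xyz": [0,0,0.15],"spin": 0},{"xyz": [0,0,0.1],"spin": 0},{"xyz": [0,0,0.06],"spin": 0},{"xyz": [0,0,0],"spin": 0},{"xyz": [0,0,0],"spin": 0}])

```text
time: 28.05
tool_pos: [586.5, -35.0, 43.2]
tcp_rot: [3.141, 0.0, 1.971]
contact_force: [-0.1, -0.4, -0.1]
grip_width: 37.0
finger_force: 0.0
```

Call:
jog_arm(targets=[{"xyz": [0,0,0],"spin": 0},{"xyz": [0,0,0],"spin": 0},{"xyz": [0,0,0],"spin": 0},{"xyz": [0,0,0],"spin": 0},{"xyz": [0,0,0],"spin": 0},{"xyz": [0,0,0],"spin": 0},{"xyz": [0,0,0],"spin": 0},{"xyz": [0,0,0],"spin": 0},{"xyz": [0,0,0],"spin": 0},{"xyz": [0,0,0],"spin": 0}], gripper=0)

```text
time: 29.3
tool_pos: [586.5, -34.9, 42.9]
tcp_rot: [3.141, 0.0, 1.971]
contact_force: [1.6, 0.6, 4.4]
grip_width: 9.7
finger_force: 30.0
```

Call:
jog_arm(targets=[{"xyz": [0,0,-0.06],"spin": 0},{"xyz": [0,0,-0.15],"spin": 0},{"xyz": [0,0,-0.2],"spin": -0.4},{"xyz": [0,0,-0.2],"spin": -0.7},{"xyz": [0,0,-0.2],"spin": -0.8},{"xyz": [0,0,-0.2],"spin": -0.8},{"xyz": [0,0,-0.15],"spin": -0.8},{"xyz": [0,0,-0.15],"spin": -0.7},{"xyz": [0,0,0],"spin": -0.5},{"xyz": [0,0,0],"spin": 0}])

```text
time: 30.55
tool_pos: [585.8, -34.9, 147.9]
tcp_rot: [-3.141, -0.0, 2.44]
contact_force: [-0.0, -0.3, -0.3]
grip_width: 9.8
finger_force: 30.0
```

Call:
jog_arm(targets=[{"xyz": [-0.08,-0.14,0],"spin": 0},{"xyz": [-0.15,-0.26,0],"spin": 0},{"xyz": [-0.2,-0.36,0],"spin": 0},{"xyz": [-0.22,-0.4,0],"spin": 0},{"xyz": [-0.22,-0.4,0],"spin": 0},{"xyz": [-0.2,-0.36,0],"spin": 0},{"xyz": [-0.13,-0.24,0],"spin": 0},{"xyz": [-0.1,-0.16,0],"spin": 0},{"xyz": [0,0,0],"spin": 0},{"xyz": [0,0,0],"spin": 0}])

```text
time: 31.8
tool_pos: [546.1, -243.0, 147.4]
tcp_rot: [3.141, -0.0, 2.441]
contact_force: [0.4, 0.8, -0.8]
grip_width: 9.8
finger_force: 30.0
```

Run:
```python
from plan import *
from m import *
plan(546.8,-243.6,61,th=4.014)
B=snap('side','s7.png')
cv2.imwrite('pics/c7.png',cv2.resize(B[170:300,250:410],(640,520),interpolation=2))
```

```text
t 31.8 pos [ 546.1 -243.   147.4] rot [ 3.141 -0.     2.441] w 9.8 F [ 0.4  0.8 -0.8] 30.0
spin units -0.01 yaw 2.443 shift units [-1.20e-02 -1.00e-03  1.08e+00]
```

View pics/c7.png

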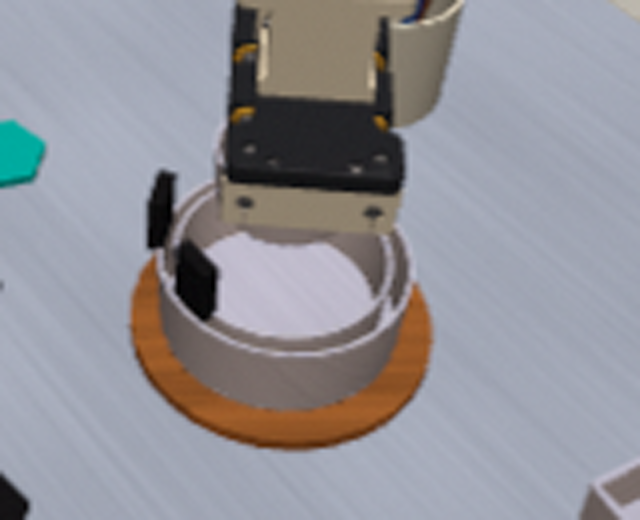

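Pan_d is hidden behind the gripper but still held (9.8 mm, 30 N), with the nest below it clear. Lowering.

Call:
jog_arm(targets=[{"xyz": [-0.01,0,0.15],"spin": 0},{"xyz": [0,0,0.2],"spin": 0},{"xyz": [0,0,0.15],"spin": 0},{"xyz": [0,0,0.13],"spin": 0},{"xyz": [0,0,0.1],"spin": 0},{"xyz": [0,0,0.1],"spin": 0},{"xyz": [0,0,0.1],"spin": 0},{"xyz": [0,0,0.08],"spin": 0},{"xyz": [0,0,0.05],"spin": 0},{"xyz": [0,0,0],"spin": 0}])

```text
time: 33.1
tool_pos: [546.5, -244.3, 62.5]
tcp_rot: [3.142, -0.0, 2.441]
contact_force: [-0.2, -0.1, -1.3]
grip_width: 10.0
finger_force: 30.0
```

Call:
jog_arm(targets=[{"xyz": [0,0,0],"spin": 0},{"xyz": [0,0,0],"spin": 0},{"xyz": [0,0,0],"spin": 0},{"xyz": [0,0,0],"spin": 0},{"xyz": [0,0,-0.1],"spin": 0},{"xyz": [0,0,-0.2],"spin": 0},{"xyz": [0,0,-0.3],"spin": 0},{"xyz": [0,0,-0.3],"spin": 0},{"xyz": [0,0,-0.3],"spin": 0},{"xyz": [0,0,0],"spin": 0}], gripper=40)

```text
time: 34.35
tool_pos: [547.8, -245.1, 161.7]
tcp_rot: [3.141, 0.006, 2.441]
contact_force: [-0.3, 0.8, 0.2]
grip_width: 36.7
finger_force: 0.0
```

Run:
```python
from plan import *
plan(361,-228,130,th=0.12+np.pi/3*2)
plan(361,-228,130,th=0.12+np.pi/3)
plan(361,-228,130,th=0.12)
```

```text
t 34.35 pos [ 547.8 -245.1  161.7] rot [3.141 0.006 2.441] w 36.7 F [-0.3  0.8  0.2] 0.0
spin units 17.97 yaw 0.644 shift units [-1.74  -1.572  0.396]
t 34.35 pos [ 547.8 -245.1  161.7] rot [3.141 0.006 2.441] w 36.7 F [-0.3  0.8  0.2] 0.0
spin units -2.97 yaw 2.738 shift units [ 2.231 -0.721  0.396]
t 34.35 pos [ 547.8 -245.1  161.7] rot [3.141 0.006 2.441] w 36.7 F [-0.3  0.8  0.2] 0.0
spin units 7.5 yaw 1.691 shift units [ 0.491 -2.292  0.396]
```

Call:
jog_arm(targets=[{"xyz": [0,0,0],"spin": -1},{"xyz": [0,0,0],"spin": -1},{"xyz": [0,0,0],"spin": -0.97},{"xyz": [0.2,-0.06,0],"spin": 0},{"xyz": [0.4,-0.13,0],"spin": 0},{"xyz": [0.5,-0.16,0],"spin": 0},{"xyz": [0.5,-0.16,0],"spin": 0},{"xyz": [0.4,-0.13,0],"spin": 0},{"xyz": [0.23,-0.08,0],"spin": 0},{"xyz": [0,0,0],"spin": 0}], gripper=75)

```text
time: 35.6
tool_pos: [358.8, -226.9, 158.4]
tcp_rot: [3.141, -0.001, 2.737]
contact_force: [0.9, -0.3, 0.2]
grip_width: 68.8
finger_force: 0.0
```

Run:
```python
from plan import *
from m import *
A=snap('top','t8.png');B=snap('side','s8.png')
for x in hexes(B,'side',[(212,201),(237,242),(243,298),(149,174)]): print(x)
plan(361,-228,3,th=0.12+np.pi/3)
b=fitpan({'side':B},572.5,-213.5,3.2,60,45,13); d=fitpan({'side':B},572.5,-213.5,4.01,40,35,18)
print(b,d)
overlay({'top':A,'side':B},[(*b[0],60,45,13),(*d[0],40,35,18)],'ov8.png',sc=4,w=75)
```

```text
(array([586.4, -42.8]), 0.391, 163623)
(array([432.8, -98.4]), 0.008, 1281)
(array([ 360.3, -230.2]), 0.116, 505)
(array([351.2, 257.5]), 0.646, 205)
t 35.7 pos [ 360.3 -227.4  158.6] rot [3.142e+00 1.000e-03 2.737e+00] w 68.7 F [-0.6 -0.2 -0.1] 0.0
spin units -0.0 yaw 2.738 shift units [-0.01  -0.003  1.945]
(array([ 570.6288971 , -209.14914085,    3.22031652]), np.float64(-2.6850405404090263)) (array([ 567.69634592, -216.80639084,    4.04171826]), np.float64(-2.7602222311727456))
```

View pics/ov8.png

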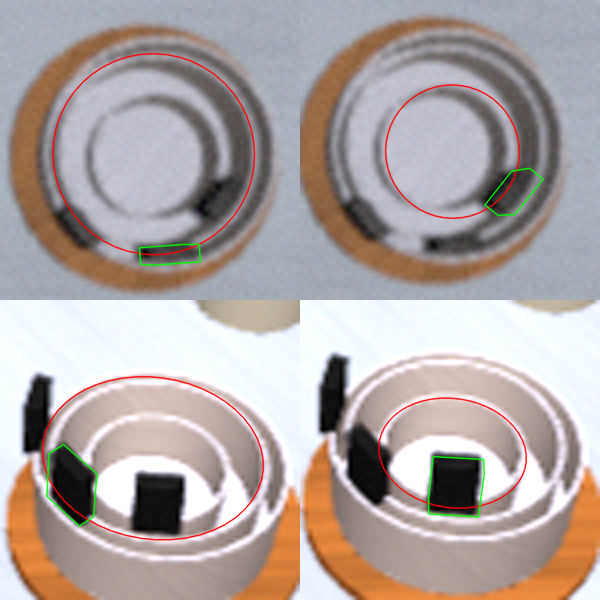

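All three pans are nested level, with tabs at 132°, 180° and 230°. Pan_d is at about (571.5,-213.6). Next is the template at (361,-228).

Call:
jog_arm(targets=[{"xyz": [0,0,0.3],"spin": 0},{"xyz": [0,0,0.35],"spin": 0},{"xyz": [0,0,0.35],"spin": 0},{"xyz": [0,0,0.3],"spin": 0},{"xyz": [0,0,0.25],"spin": 0},{"xyz": [0,0,0.2],"spin": 0},{"xyz": [0,0,0.12],"spin": 0},{"xyz": [0,0,0.08],"spin": 0},{"xyz": [0,0,0],"spin": 0},{"xyz": [0,0,0],"spin": 0}])

```text
time: 36.95
tool_pos: [360.2, -227.5, 3.1]
tcp_rot: [-3.141, 0.001, 2.738]
contact_force: [0.2, -0.5, 0.0]
grip_width: 68.6
finger_force: 0.0
```

Call:
jog_arm(targets=[{"xyz": [0,0,0],"spin": 0},{"xyz": [0,0,0],"spin": 0},{"xyz": [0,0,0],"spin": 0},{"xyz": [0,0,0],"spin": 0},{"xyz": [0,0,0],"spin": 0},{"xyz": [0,0,0],"spin": 0},{"xyz": [0,0,-0.1],"spin": 0},{"xyz": [0,0,-0.25],"spin": 0},{"xyz": [0,0,-0.35],"spin": 0},{"xyz": [0,0,-0.35],"spin": 0}], gripper=0)

```text
time: 38.2
tool_pos: [359.7, -227.0, 87.7]
tcp_rot: [3.141, -0.001, 2.738]
contact_force: [0.1, -0.4, 0.5]
grip_width: 51.5
finger_force: 30.0
```

Run:
```python
from plan import *
plan(571.5,-213.6,62,yaw=np.pi)
```

```text
t 38.2 pos [ 359.7 -227.    87.7] rot [ 3.141e+00 -1.000e-03  2.738e+00] w 51.5 F [ 0.1 -0.4  0.5] 30.0
spin units -4.04 yaw 3.142 shift units [-2.648  0.168  0.321]
```

Call:
jog_arm(targets=[{"xyz": [0,0,-0.15],"spin": -1},{"xyz": [0,0,-0.2],"spin": -1},{"xyz": [0,0,-0.1],"spin": -1},{"xyz": [0,0,0],"spin": -1},{"xyz": [-0.2,0.02,0],"spin": 0},{"xyz": [-0.45,0.03,0],"spin": 0},{"xyz": [-0.55,0.03,0],"spin": 0},{"xyz": [-0.55,0.03,0],"spin": 0},{"xyz": [-0.45,0.03,0],"spin": 0},{"xyz": [-0.35,0.02,0],"spin": 0}])

```text
time: 39.45
tool_pos: [566.1, -214.2, 122.2]
tcp_rot: [3.141, -0.0, 3.136]
contact_force: [0.9, 0.1, -0.1]
grip_width: 50.8
finger_force: 30.0
```

Call:
jog_arm(targets=[{"xyz": [-0.1,0.01,0],"spin": 0},{"xyz": [0,0,0],"spin": 0},{"xyz": [0,0,0],"spin": 0},{"xyz": [0,0,0.2],"spin": 0},{"xyz": [0,0,0.2],"spin": 0},{"xyz": [0,0,0.15],"spin": 0},{"xyz": [0,0,0.1],"spin": 0},{"xyz": [0,0,0.05],"spin": 0},{"xyz": [0,0,0],"spin": 0},{"xyz": [0,0,0],"spin": 0}])

```text
time: 40.7
tool_pos: [572.2, -214.6, 67.2]
tcp_rot: [-3.141, 0.001, 3.138]
contact_force: [-0.6, -0.3, 0.7]
grip_width: 50.5
finger_force: 30.0
```

Run:
```python
from plan import *
plan(571.5,-213.6,62,yaw=np.pi)
```

```text
t 40.7 pos [ 572.2 -214.6   67.2] rot [-3.141e+00  1.000e-03  3.138e+00] w 50.5 F [-0.6 -0.3  0.7] 30.0
spin units -0.04 yaw 3.142 shift units [0.009 0.012 0.065]
```

Call:
jog_arm(targets=[{"xyz": [0,0.01,0.05],"spin": 0},{"xyz": [0,0,0],"spin": 0},{"xyz": [0,0,0],"spin": 0},{"xyz": [0,0,0],"spin": 0},{"xyz": [0,0,0],"spin": 0},{"xyz": [0,0,0],"spin": 0},{"xyz": [0,0,0],"spin": 0},{"xyz": [0,0,0],"spin": 0},{"xyz": [0,0,0],"spin": 0},{"xyz": [0,0,0],"spin": 0}])

```text
time: 41.95
tool_pos: [571.9, -213.6, 62.7]
tcp_rot: [3.142, 0.0, 3.138]
contact_force: [0.9, -0.4, 0.2]
grip_width: 51.0
finger_force: 30.0
```

Call:
jog_arm(targets=[{"xyz": [0,0,0],"spin": 0},{"xyz": [0,0,0],"spin": 0},{"xyz": [0,0,0],"spin": 0},{"xyz": [0,0,0],"spin": 0},{"xyz": [0,0,-0.1],"spin": 0},{"xyz": [0,0,-0.2],"spin": 0},{"xyz": [0,0,-0.25],"spin": 0},{"xyz": [0,0,-0.2],"spin": 0},{"xyz": [0,0,0],"spin": 0},{"xyz": [0,0,0],"spin": 0}], gripper=72)

```text
time: 43.2
tool_pos: [571.6, -213.5, 122.3]
tcp_rot: [3.141, -0.001, 3.138]
contact_force: [-0.7, 0.4, 0.5]
grip_width: 65.9
finger_force: 0.0
```

Run:
```python
from plan import *
for k in (0,1,2): plan(428.1,-92,130,th=0.08+np.pi/3*k)
```

```text
t 43.2 pos [ 571.6 -213.5  122.3] rot [ 3.141e+00 -1.000e-03  3.138e+00] w 65.9 F [-0.7  0.4  0.5] 0.0
spin units 14.87 yaw 1.651 shift units [ 1.657 -1.667 -0.096]
t 43.2 pos [ 571.6 -213.5  122.3] rot [ 3.141e+00 -1.000e-03  3.138e+00] w 65.9 F [-0.7  0.4  0.5] 0.0
spin units 4.4 yaw 2.698 shift units [ 2.272  0.601 -0.096]
t 43.2 pos [ 571.6 -213.5  122.3] rot [ 3.141e+00 -1.000e-03  3.138e+00] w 65.9 F [-0.7  0.4  0.5] 0.0
spin units -6.07 yaw 3.745 shift units [ 0.615  2.269 -0.096]
```

Call:
jog_arm(targets=[{"xyz": [0,0,0],"spin": 1},{"xyz": [0,0,0],"spin": 1},{"xyz": [0,0,0],"spin": 1},{"xyz": [0,0,0],"spin": 1},{"xyz": [0,0,0],"spin": 0.4},{"xyz": [0.2,0.06,0],"spin": 0},{"xyz": [0.3,0.08,0],"spin": 0},{"xyz": [0.3,0.08,0],"spin": 0},{"xyz": [0.2,0.06,0],"spin": 0},{"xyz": [0,0,0],"spin": 0}], gripper=75)

```text
time: 44.45
tool_pos: [508.4, -158.3, 122.1]
tcp_rot: [3.141, -0.002, 2.698]
contact_force: [0.2, -0.1, -0.3]
grip_width: 68.7
finger_force: 0.0
```

Run:
```python
from plan import *
from m import *
A=snap('top','t9.png');B=snap('side','s9.png')
for n,im in(('top',A),('side',B)):
  g=im.max(axis=2);k,l,s,c=cv2.connectedComponentsWithStats((g<90).astype(np.uint8))
  seeds=[c[i] for i in range(1,k) if 150<s[i,4]<650]
  for sd in seeds:
    try:print(n,sd.round(0),*hexes(im,n,[sd]))
    except Exception as e: pass
cv2.imwrite('pics/c9.png',np.hstack([cv2.resize(A[140:290,200:400],(400,300)),cv2.resize(B[150:300,210:410],(400,300))]))
plan(428.1,-92,130,th=0.08+np.pi/3)
```

```text
top [473.  35.] (array([ 945.2, -556.3]), 0.864, 504)
top [301.  94.] (array([ 793.1, -115.1]), 0.386, 481)
top [226. 119.] (array([560.6,  20.7]), 0.565, 180273)
top [288. 119.] (array([727.6, -82.7]), 0.042, 157)
top [229. 230.] (array([445. ,  64.8]), 0.641, 346)
top [290. 237.] (array([428.5, -90. ]), 0.1, 344)
top [150. 267.] (array([351.9, 262.1]), 0.694, 369)
side [ 4. 24.] (array([ 193.8, 1779.3]), 0.873, 308)
side [149. 174.] (array([351.4, 257.9]), 0.632, 208)
side [212. 201.] (array([444.6,  60.4]), 0.634, 260)
side [296. 236.] (array([ 552.5, -155.8]), 0.71, 242)
side [237. 242.] (array([427.8, -94.1]), 0.054, 358)
side [320. 242.] (array([ 586., -201.]), 0.684, 344)
t 44.55 pos [ 509.7 -159.4  122.4] rot [3.142 0.    2.698] w 68.9 F [0.4 0.4 0.6] 0.0
spin units 0.0 yaw 2.698 shift units [ 1.282  0.323 -0.094]
```

View pics/c9.png

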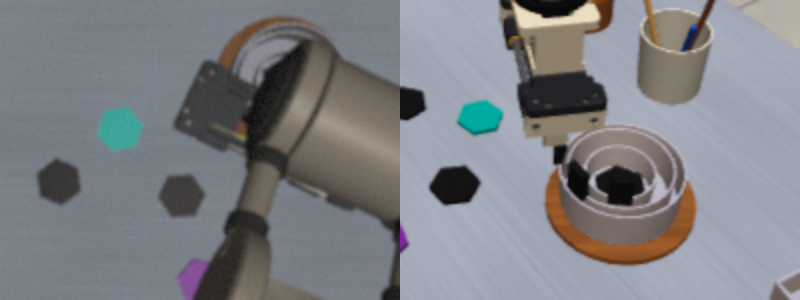

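The side crop shows the first template inside pan_d at (620,180), and the other three have not moved. On to the one at (428,-92).

Call:
jog_arm(targets=[{"xyz": [0.3,0.08,0],"spin": 0},{"xyz": [0.4,0.1,0],"spin": 0},{"xyz": [0.38,0.1,0],"spin": 0},{"xyz": [0.2,0.04,0],"spin": 0},{"xyz": [0,0,0.3],"spin": 0},{"xyz": [0,0,0.4],"spin": 0},{"xyz": [0,0,0.4],"spin": 0},{"xyz": [0,0,0.2],"spin": 0},{"xyz": [0,0,0.12],"spin": 0},{"xyz": [0,0,0.07],"spin": 0}])

```text
time: 45.8
tool_pos: [428.2, -92.3, 3.1]
tcp_rot: [3.142, 0.0, 2.698]
contact_force: [0.3, -0.6, 0.3]
grip_width: 68.6
finger_force: 0.0
```

Call:
jog_arm(targets=[{"xyz": [0,0,0],"spin": 0},{"xyz": [0,0,0],"spin": 0},{"xyz": [0,0,0],"spin": 0},{"xyz": [0,0,0],"spin": 0},{"xyz": [0,0,0],"spin": 0},{"xyz": [0,0,0],"spin": 0},{"xyz": [0,0,0],"spin": 0},{"xyz": [0,0,0],"spin": 0},{"xyz": [0,0,0],"spin": 0},{"xyz": [0,0,-0.05],"spin": 0}], gripper=0)

```text
time: 47.05
tool_pos: [427.5, -91.8, 7.4]
tcp_rot: [3.142, -0.001, 2.698]
contact_force: [-0.4, 0.8, 0.1]
grip_width: 50.7
finger_force: 30.0
```

Run:
```python
from plan import *
plan(571.5,-213.6,62,yaw=np.pi)
```

```text
t 47.05 pos [427.5 -91.8   7.4] rot [ 3.142e+00 -1.000e-03  2.698e+00] w 50.7 F [-0.4  0.8  0.1] 30.0
spin units -4.44 yaw 3.142 shift units [-1.8   -1.522 -0.682]
```

Call:
jog_arm(targets=[{"xyz": [0,0,-0.2],"spin": 0},{"xyz": [0,0,-0.3],"spin": -1},{"xyz": [0,0,-0.35],"spin": -1},{"xyz": [0,0,-0.35],"spin": -1},{"xyz": [0,0,-0.28],"spin": -1},{"xyz": [0,0,0],"spin": -0.44},{"xyz": [-0.2,-0.17,0],"spin": 0},{"xyz": [-0.4,-0.34,0],"spin": 0},{"xyz": [-0.45,-0.38,0],"spin": 0},{"xyz": [-0.4,-0.34,0],"spin": 0}])

```text
time: 48.3
tool_pos: [544.6, -191.2, 125.7]
tcp_rot: [3.141, -0.0, -3.141]
contact_force: [-0.1, 0.4, -0.0]
grip_width: 50.6
finger_force: 30.0
```

Call:
jog_arm(targets=[{"xyz": [-0.25,-0.21,0],"spin": 0},{"xyz": [-0.1,-0.08,0],"spin": 0},{"xyz": [0,0,0],"spin": 0},{"xyz": [0,0,0],"spin": 0},{"xyz": [0,0,0.2],"spin": 0},{"xyz": [0,0,0.2],"spin": 0},{"xyz": [0,0,0.15],"spin": 0},{"xyz": [0,0,0.1],"spin": 0},{"xyz": [0,0,0.05],"spin": 0},{"xyz": [0,0,0],"spin": 0}])

```text
time: 49.55
tool_pos: [571.9, -213.6, 69.8]
tcp_rot: [3.141, -0.0, -3.141]
contact_force: [0.4, 0.6, -0.3]
grip_width: 50.9
finger_force: 30.0
```

Run:
```python
from plan import *
plan(571.5,-213.6,62,yaw=np.pi)
```

```text
t 49.55 pos [ 571.9 -213.6   69.8] rot [ 3.141 -0.    -3.141] w 50.9 F [ 0.4  0.6 -0.3] 30.0
spin units 0.0 yaw 3.142 shift units [ 0.005 -0.     0.097]
```

Call:
jog_arm(targets=[{"xyz": [0,0,0.05],"spin": 0},{"xyz": [0,0,0.04],"spin": 0},{"xyz": [0,0,0],"spin": 0},{"xyz": [0,0,0],"spin": 0},{"xyz": [0,0,0],"spin": 0},{"xyz": [0,0,0],"spin": 0},{"xyz": [0,0,0],"spin": 0},{"xyz": [0,0,0],"spin": 0},{"xyz": [0,0,0],"spin": 0},{"xyz": [0,0,0],"spin": 0}])

```text
time: 50.8
tool_pos: [571.8, -213.5, 62.7]
tcp_rot: [3.141, 0.0, -3.141]
contact_force: [0.1, 0.5, 0.1]
grip_width: 50.4
finger_force: 30.0
```

Call:
jog_arm(targets=[{"xyz": [0,0,0],"spin": 0},{"xyz": [0,0,0],"spin": 0},{"xyz": [0,0,0],"spin": 0},{"xyz": [0,0,0],"spin": 0},{"xyz": [0,0,-0.1],"spin": 0},{"xyz": [0,0,-0.2],"spin": 0},{"xyz": [0,0,-0.25],"spin": 0},{"xyz": [0,0,-0.2],"spin": 0},{"xyz": [0,0,0],"spin": 0},{"xyz": [0,0,0],"spin": 0}], gripper=72)

```text
time: 52.05
tool_pos: [571.5, -213.4, 122.3]
tcp_rot: [3.141, -0.001, -3.141]
contact_force: [-1.4, 0.0, -0.5]
grip_width: 66.3
finger_force: 0.0
```

Run:
```python
from plan import *
for k in (0,1,2): plan(444.9,62.6,122,th=0.66+np.pi/3*k)
```

```text
t 52.05 pos [ 571.5 -213.4  122.3] rot [ 3.141e+00 -1.000e-03 -3.141e+00] w 66.3 F [-1.4  0.  -0.5] 0.0
spin units 9.11 yaw 2.231 shift units [3.696 0.865 0.004]
t 52.05 pos [ 571.5 -213.4  122.3] rot [ 3.141e+00 -1.000e-03 -3.141e+00] w 66.3 F [-1.4  0.  -0.5] 0.0
spin units -1.36 yaw 3.278 shift units [1.099 3.633 0.004]
t 52.05 pos [ 571.5 -213.4  122.3] rot [ 3.141e+00 -1.000e-03 -3.141e+00] w 66.3 F [-1.4  0.  -0.5] 0.0
spin units -11.83 yaw 4.325 shift units [-2.597  2.768  0.004]
```

Call:
jog_arm(targets=[{"xyz": [0,0,0],"spin": -0.7},{"xyz": [0,0,0],"spin": -0.66},{"xyz": [0.1,0.33,0],"spin": 0},{"xyz": [0.15,0.5,0],"spin": 0},{"xyz": [0.17,0.55,0],"spin": 0},{"xyz": [0.17,0.55,0],"spin": 0},{"xyz": [0.17,0.55,0],"spin": 0},{"xyz": [0.15,0.5,0],"spin": 0},{"xyz": [0.12,0.4,0],"spin": 0},{"xyz": [0.07,0.25,0],"spin": 0}], gripper=75)

```text
time: 53.3
tool_pos: [443.8, 63.5, 122.1]
tcp_rot: [3.141, -0.002, -3.004]
contact_force: [0.4, 0.0, -0.3]
grip_width: 68.9
finger_force: 0.0
```

```bash
cat > look.py <<'E'
from plan import *
from m import *
import sys
t=sys.argv[1]
for n in('top','side'):
  im=snap(n,n+t+'.png');g=im.max(axis=2);k,l,s,c=cv2.connectedComponentsWithStats((g<90).astype(np.uint8))
  for i in range(1,k):
    if 150<s[i,4]<650:
      w=p2w(n,*c[i],6)
      if 250<w[0]<720 and abs(w[1])<450:
        try: print(n,c[i].round(0),*hexes(im,n,[c[i]]))
        except Exception: pass
E
python3 look.py 10
python3 - <<'E'
from plan import *
plan(444.9,62.6,3,th=0.66+np.pi/3)
E
```

```text
top [320. 192.] (array([553.8,   6.1]), 0.924, 184821)
top [150. 263.] (array([362.3, 261.9]), 0.218, 397)
side [149. 174.] (array([351.8, 258.2]), 0.646, 214)
side [212. 201.] (array([444.7,  60.7]), 0.677, 265)
side [295. 233.] (array([ 556.5, -146.4]), 0.707, 298)
side [320. 241.] (array([ 587.8, -198.8]), 0.667, 395)
t 53.4 pos [443.8  63.7 122.1] rot [ 3.141e+00 -2.000e-03 -3.003e+00] w 68.8 F [ 0.5 -0.3  0.4] 0.0
spin units 0.03 yaw 3.278 shift units [-0.012 -0.015  1.489]
```

Call:
jog_arm(targets=[{"xyz": [0,0,0],"spin": 0},{"xyz": [-0.01,-0.01,0.3],"spin": 0},{"xyz": [0,0,0.4],"spin": 0},{"xyz": [0,0,0.4],"spin": 0},{"xyz": [0,0,0.2],"spin": 0},{"xyz": [0,0,0.12],"spin": 0},{"xyz": [0,0,0.07],"spin": 0},{"xyz": [0,0,0],"spin": 0},{"xyz": [0,0,0],"spin": 0},{"xyz": [0,0,0],"spin": 0}])

```text
time: 54.65
tool_pos: [446.5, 61.6, 4.0]
tcp_rot: [-3.141, 0.001, -3.005]
contact_force: [-0.4, -0.3, 0.3]
grip_width: 68.7
finger_force: 0.0
```

Call:
jog_arm(targets=[{"xyz": [0,0,0],"spin": 0},{"xyz": [0,0,0],"spin": 0},{"xyz": [0,0,0],"spin": 0},{"xyz": [0,0,0],"spin": 0},{"xyz": [0,0,0],"spin": 0},{"xyz": [0,0,0],"spin": 0},{"xyz": [0,0,0],"spin": 0},{"xyz": [0,0,0],"spin": 0},{"xyz": [0,0,0],"spin": 0},{"xyz": [0,0,-0.05],"spin": 0}], gripper=0)

```text
time: 55.9
tool_pos: [445.8, 61.5, 7.3]
tcp_rot: [3.141, -0.001, -3.005]
contact_force: [-0.3, 0.7, -0.9]
grip_width: 51.1
finger_force: 30.0
```

Run:
```python
from plan import *
plan(571.5,-213.6,62,yaw=np.pi)
```

```text
t 55.9 pos [445.8  61.5   7.3] rot [ 3.141e+00 -1.000e-03 -3.005e+00] w 51.1 F [-0.3  0.7 -0.9] 30.0
spin units 1.36 yaw 3.142 shift units [-1.572 -3.438 -0.684]
```

Call:
jog_arm(targets=[{"xyz": [0,0,-0.2],"spin": 0},{"xyz": [0,0,-0.35],"spin": 0.7},{"xyz": [0,0,-0.4],"spin": 0.66},{"xyz": [0,0,-0.4],"spin": 0},{"xyz": [-0.07,-0.15,-0.13],"spin": 0},{"xyz": [-0.15,-0.33,0],"spin": 0},{"xyz": [-0.2,-0.43,0],"spin": 0},{"xyz": [-0.23,-0.5,0],"spin": 0},{"xyz": [-0.23,-0.5,0],"spin": 0},{"xyz": [-0.23,-0.5,0],"spin": 0}])

```text
time: 57.15
tool_pos: [534.9, -133.5, 124.6]
tcp_rot: [3.141, -0.002, 3.141]
contact_force: [1.2, -0.2, -0.6]
grip_width: 50.7
finger_force: 30.0
```

Call:
jog_arm(targets=[{"xyz": [-0.2,-0.45,0],"spin": 0},{"xyz": [-0.16,-0.35,0],"spin": 0},{"xyz": [-0.1,-0.23,0],"spin": 0},{"xyz": [0,0,0],"spin": 0},{"xyz": [0,0,0],"spin": 0},{"xyz": [0,0,0.2],"spin": 0},{"xyz": [0,0,0.2],"spin": 0},{"xyz": [0,0,0.15],"spin": 0},{"xyz": [0,0,0.1],"spin": 0},{"xyz": [0,0,0.05],"spin": 0}])

```text
time: 58.4
tool_pos: [571.7, -213.5, 69.3]
tcp_rot: [3.141, -0.0, -3.141]
contact_force: [0.4, -0.5, -0.2]
grip_width: 50.8
finger_force: 30.0
```

Run:
```python
from plan import *
plan(571.5,-213.6,62,yaw=np.pi)
```

```text
t 58.4 pos [ 571.7 -213.5   69.3] rot [ 3.141 -0.    -3.141] w 50.8 F [ 0.4 -0.5 -0.2] 30.0
spin units 0.0 yaw 3.142 shift units [ 0.002 -0.001  0.091]
```

Call:
jog_arm(targets=[{"xyz": [0,0,0.05],"spin": 0},{"xyz": [0,0,0.03],"spin": 0},{"xyz": [0,0,0],"spin": 0},{"xyz": [0,0,0],"spin": 0},{"xyz": [0,0,0],"spin": 0},{"xyz": [0,0,0],"spin": 0},{"xyz": [0,0,0],"spin": 0},{"xyz": [0,0,0],"spin": 0},{"xyz": [0,0,0],"spin": 0},{"xyz": [0,0,0],"spin": 0}])

```text
time: 59.65
tool_pos: [571.8, -213.6, 63.5]
tcp_rot: [3.141, -0.0, -3.141]
contact_force: [0.0, -0.4, -0.3]
grip_width: 50.7
finger_force: 30.0
```

Call:
jog_arm(targets=[{"xyz": [0,0,0],"spin": 0},{"xyz": [0,0,0],"spin": 0},{"xyz": [0,0,0],"spin": 0},{"xyz": [0,0,0],"spin": 0},{"xyz": [0,0,-0.1],"spin": 0},{"xyz": [0,0,-0.2],"spin": 0},{"xyz": [0,0,-0.25],"spin": 0},{"xyz": [0,0,-0.2],"spin": 0},{"xyz": [0,0,0],"spin": 0},{"xyz": [0,0,0],"spin": 0}], gripper=72)

```text
time: 60.9
tool_pos: [571.5, -213.5, 123.2]
tcp_rot: [3.141, -0.001, -3.141]
contact_force: [-0.4, -0.2, -0.1]
grip_width: 65.7
finger_force: 0.0
```

```bash
python3 look.py 11
python3 - <<'E'
from plan import *
for k in (0,1,2): plan(352,260.3,122,th=0.67+np.pi/3*k)
E
```

```text
top [150. 267.] (array([351.9, 262.2]), 0.703, 368)
side [149. 174.] (array([351.4, 257.8]), 0.644, 207)
side [295. 233.] (array([ 556.1, -147.1]), 0.671, 290)
side [320. 240.] (array([ 590.3, -196.8]), 0.674, 446)
t 61.0 pos [ 571.3 -213.4  122.7] rot [ 3.141e+00 -1.000e-03 -3.141e+00] w 66.0 F [-0.5  1.  -0.3] 0.0
spin units 9.01 yaw 2.241 shift units [6.344 1.528 0.008]
t 61.0 pos [ 571.3 -213.4  122.7] rot [ 3.141e+00 -1.000e-03 -3.141e+00] w 66.0 F [-0.5  1.  -0.3] 0.0
spin units -1.46 yaw 3.288 shift units [1.848 6.258 0.008]
t 61.0 pos [ 571.3 -213.4  122.7] rot [ 3.141e+00 -1.000e-03 -3.141e+00] w 66.0 F [-0.5  1.  -0.3] 0.0
spin units -11.93 yaw 4.335 shift units [-4.495  4.73   0.008]
```

Call:
jog_arm(targets=[{"xyz": [0,0,0],"spin": -0.8},{"xyz": [0,0,0],"spin": -0.66},{"xyz": [0.1,0.33,0],"spin": 0},{"xyz": [0.15,0.5,0],"spin": 0},{"xyz": [0.17,0.58,0],"spin": 0},{"xyz": [0.17,0.58,0],"spin": 0},{"xyz": [0.17,0.58,0],"spin": 0},{"xyz": [0.17,0.58,0],"spin": 0},{"xyz": [0.17,0.58,0],"spin": 0},{"xyz": [0.17,0.58,0],"spin": 0}], gripper=75)

```text
time: 62.25
tool_pos: [420.0, 113.9, 123.1]
tcp_rot: [3.141, -0.001, -2.996]
contact_force: [0.2, 0.6, 0.5]
grip_width: 68.4
finger_force: 0.0
```

Call:
jog_arm(targets=[{"xyz": [0.17,0.58,0],"spin": 0},{"xyz": [0.17,0.58,0],"spin": 0},{"xyz": [0.15,0.5,0],"spin": 0},{"xyz": [0.08,0.29,0],"spin": 0},{"xyz": [0,0,0],"spin": 0},{"xyz": [0,0,0],"spin": 0},{"xyz": [0,0,0],"spin": 0},{"xyz": [0,0,0],"spin": 0},{"xyz": [0,0,0],"spin": 0},{"xyz": [0,0,0],"spin": 0}])

```text
time: 63.5
tool_pos: [353.3, 260.2, 123.5]
tcp_rot: [3.142, 0.0, -2.996]
contact_force: [0.3, -0.2, -0.2]
grip_width: 68.9
finger_force: 0.0
```

```bash
python3 look.py 12
python3 - <<'E'
from plan import *
plan(352,260.3,3,th=0.67+np.pi/3)
im=cv2.imread('pics/top12.png');im2=cv2.imread('pics/side12.png')
cv2.imwrite('pics/c12.png',np.hstack([cv2.resize(im[145:220,300:400],(400,300),interpolation=2),cv2.resize(im2[200:290,260:380],(400,300),interpolation=2)]))
E
```

```text
top [320. 192.] (array([ 543.7, -165.5]), 0.75, 172)
side [149. 174.] (array([351.9, 258.3]), 0.719, 217)
side [295. 233.] (array([ 556.5, -146.8]), 0.723, 303)
side [320. 240.] (array([ 590.9, -197. ]), 0.129, 467)
t 63.6 pos [353.2 260.3 123.5] rot [ 3.141  0.    -2.996] w 68.8 F [ 0.5 -0.1  0. ] 0.0
spin units -0.0 yaw 3.288 shift units [0.015 0.002 1.507]
```

View pics/c12.png

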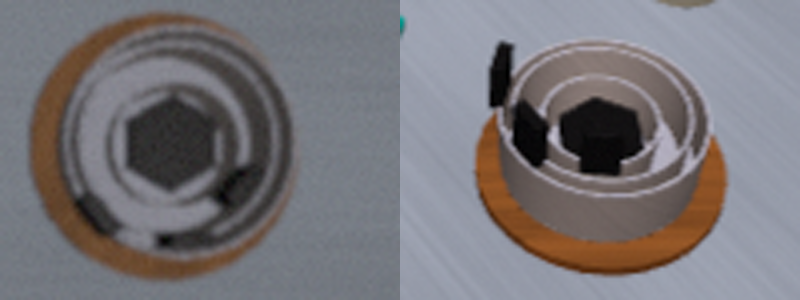

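Three templates are stacked flat and centred in pan_d, at (170,142) in the top crop. One template is left.

Call:
jog_arm(targets=[{"xyz": [0.01,0,0.3],"spin": 0},{"xyz": [0,0,0.4],"spin": 0},{"xyz": [0,0,0.4],"spin": 0},{"xyz": [0,0,0.2],"spin": 0},{"xyz": [0,0,0.12],"spin": 0},{"xyz": [0,0,0.08],"spin": 0},{"xyz": [0,0,0],"spin": 0},{"xyz": [0,0,0],"spin": 0},{"xyz": [0,0,0],"spin": 0},{"xyz": [0,0,0],"spin": 0}])

```text
time: 64.85
tool_pos: [352.5, 260.3, 3.8]
tcp_rot: [3.141, 0.001, -2.995]
contact_force: [-0.4, 0.4, 0.1]
grip_width: 68.7
finger_force: 0.0
```

Call:
jog_arm(targets=[{"xyz": [0,0,0],"spin": 0},{"xyz": [0,0,0],"spin": 0},{"xyz": [0,0,0],"spin": 0},{"xyz": [0,0,0],"spin": 0},{"xyz": [0,0,0],"spin": 0},{"xyz": [0,0,0],"spin": 0},{"xyz": [0,0,0],"spin": 0},{"xyz": [0,0,0],"spin": 0},{"xyz": [0,0,0],"spin": 0},{"xyz": [0,0,-0.05],"spin": 0}], gripper=0)

```text
time: 66.1
tool_pos: [352.1, 260.1, 7.4]
tcp_rot: [-3.141, -0.001, -2.995]
contact_force: [-0.2, 0.3, -0.0]
grip_width: 50.8
finger_force: 30.0
```

Run:
```python
from plan import *
plan(571.5,-213.6,62,yaw=np.pi)
```

```text
t 66.1 pos [352.1 260.1   7.4] rot [-3.141e+00 -1.000e-03 -2.995e+00] w 50.8 F [-0.2  0.3 -0. ] 30.0
spin units 1.46 yaw 3.142 shift units [-2.742 -5.921 -0.682]
```

Call:
jog_arm(targets=[{"xyz": [0,0,-0.2],"spin": 0},{"xyz": [0,0,-0.4],"spin": 0.8},{"xyz": [0,0,-0.45],"spin": 0.66},{"xyz": [0,0,-0.43],"spin": 0},{"xyz": [-0.1,-0.22,0],"spin": 0},{"xyz": [-0.18,-0.39,0],"spin": 0},{"xyz": [-0.22,-0.48,0],"spin": 0},{"xyz": [-0.25,-0.54,0],"spin": 0},{"xyz": [-0.25,-0.54,0],"spin": 0},{"xyz": [-0.25,-0.54,0],"spin": 0}])

```text
time: 67.35
tool_pos: [452.7, 42.0, 126.1]
tcp_rot: [3.141, 0.0, -3.141]
contact_force: [0.4, 0.3, 0.4]
grip_width: 50.7
finger_force: 30.0
```

Call:
jog_arm(targets=[{"xyz": [-0.25,-0.54,0],"spin": 0},{"xyz": [-0.25,-0.54,0],"spin": 0},{"xyz": [-0.25,-0.54,0],"spin": 0},{"xyz": [-0.25,-0.54,0],"spin": 0},{"xyz": [-0.22,-0.48,0],"spin": 0},{"xyz": [-0.17,-0.36,0],"spin": 0},{"xyz": [-0.1,-0.21,0],"spin": 0},{"xyz": [0,0,0],"spin": 0},{"xyz": [0,0,0],"spin": 0},{"xyz": [0,0,0],"spin": 0}])

```text
time: 68.6
tool_pos: [571.4, -212.3, 126.0]
tcp_rot: [3.141, -0.0, -3.14]
contact_force: [-0.4, 0.8, 0.7]
grip_width: 50.6
finger_force: 30.0
```

Run:
```python
from plan import *
plan(571.5,-213.6,63,yaw=np.pi)
```

```text
t 68.6 pos [ 571.4 -212.3  126. ] rot [ 3.141 -0.    -3.14 ] w 50.6 F [-0.4  0.8  0.7] 30.0
spin units 0.01 yaw 3.142 shift units [-0.001 -0.016  0.788]
```

Call:
jog_arm(targets=[{"xyz": [0,-0.01,0.2],"spin": 0},{"xyz": [0,0,0.2],"spin": 0},{"xyz": [0,0,0.15],"spin": 0},{"xyz": [0,0,0.12],"spin": 0},{"xyz": [0,0,0.08],"spin": 0},{"xyz": [0,0,0.03],"spin": 0},{"xyz": [0,0,0],"spin": 0},{"xyz": [0,0,0],"spin": 0},{"xyz": [0,0,0],"spin": 0},{"xyz": [0,0,0],"spin": 0}])

```text
time: 69.85
tool_pos: [571.8, -214.1, 63.7]
tcp_rot: [-3.141, 0.0, -3.141]
contact_force: [0.3, 0.7, -0.1]
grip_width: 50.6
finger_force: 30.0
```

Call:
jog_arm(targets=[{"xyz": [0,0,0],"spin": 0},{"xyz": [0,0,0],"spin": 0},{"xyz": [0,0,0],"spin": 0},{"xyz": [0,0,0],"spin": 0},{"xyz": [0,0,-0.1],"spin": 0},{"xyz": [0,0,-0.2],"spin": 0},{"xyz": [0,0,-0.3],"spin": 0},{"xyz": [0,0,-0.3],"spin": 0},{"xyz": [0,0,0],"spin": 0},{"xyz": [0,0,0],"spin": 0}], gripper=72)

```text
time: 71.1
tool_pos: [571.4, -213.9, 135.2]
tcp_rot: [3.141, -0.0, -3.141]
contact_force: [-0.9, 0.9, -1.0]
grip_width: 66.4
finger_force: 0.0
```

Call:
jog_arm(targets=[{"xyz": [0.1,0.3,0],"spin": 0},{"xyz": [0.15,0.5,0],"spin": 0},{"xyz": [0.15,0.5,0],"spin": 0},{"xyz": [0.15,0.5,0],"spin": 0},{"xyz": [0.15,0.5,0],"spin": 0},{"xyz": [0.15,0.5,0],"spin": 0},{"xyz": [0.15,0.5,0],"spin": 0},{"xyz": [0.1,0.3,0],"spin": 0},{"xyz": [0,0,0],"spin": 0},{"xyz": [0,0,0],"spin": 0}])

```text
time: 72.35
tool_pos: [483.7, 73.4, 135.0]
tcp_rot: [-3.141, -0.001, -3.141]
contact_force: [-0.5, -0.5, 0.0]
grip_width: 66.2
finger_force: 0.0
```

Run:
```python
from plan import *
plan()
im=snap('top','t13.png');im2=snap('side','s13.png')
cv2.imwrite('pics/c13.png',np.hstack([cv2.resize(im[145:220,300:400],(400,300),interpolation=2),cv2.resize(im2[200:290,260:380],(400,300),interpolation=2)]))
```

```text
t 72.35 pos [483.7  73.4 135. ] rot [-3.141e+00 -1.000e-03 -3.141e+00] w 66.2 F [-0.5 -0.5  0. ] 0.0
spin units -0.0 yaw -3.141 shift units [-0.  0. -0.]
```

View pics/c13.png

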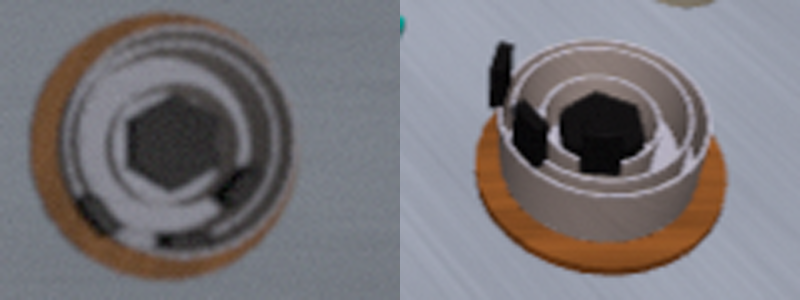

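All four templates lie flat in pan_d, and the nest stands level on the board, about 5 mm off centre against the 18 mm allowed. The gripper is clear, so I'm handing in.

```bash
python3 -c "
from plant import bot
print(bot.close_job())"
```

```text
the job is handed in; nothing more can be done
None
```

I handed the job in at about 72 s: the largest pan stands on the board about 5 mm off centre, with the other two pans present nested level in it and all four templates lying flat in the smallest. The jar, the brush pot and the coloured look-alikes were left alone, and the hand-in returned no verdict.

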